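# Nip up the union nut of an air-gauge plug

### The arm

A 6-joint arm with a two-finger parallel gripper is mounted at the origin on a cart in front of the work surface, level with it; the furniture and walls round the work are solid. World frame = base frame: x ahead of the robot, y to its left, z up, the work surface at z = 0. Lengths are in mm, angles in rad, forces in N, time in s.
With the tool pointing down it reaches from about 350 to 875 mm from the base axis. Payload 4.2 kg.
Tool frame: the origin (TCP) lies on the mounting face of the last link; the fingertips stand 173 mm ahead of it and the grasp point (between the pads) lies 155 mm ahead of it (tcp_to_grasp is the distance from the TCP to the grasp point, in mm); z points along the fingers, y is the direction in which the jaws open and shut (so a half turn about z gives the same grasp; the last joint's range is limited). The gripper opens to 85 mm and grips with 20 to 120 N. Pads are 22 mm wide; open, the fingers measure 114 mm over their backs; the gripper's body (76 mm by 85 mm) begins 54 mm behind the grasp point. The pads swing forward as they close: fully open they stand 13 mm farther back than shut.
Start: joints at [-1.071, 0.385, 0.008, 0, -1.194, -0.259], TCP at [149.067, -606.942, 404.712] pointing down, gripper open.
Joint ranges: [-3.14, 3.14], [-1.21, 2.06], [-1.07, 1.41], [-3.16, 2.05], [-2.99, -0.16], [-3.1, 3.1]. Speed limits (rad/s): [2.79, 2.79, 3.14, 3.14, 3.14, 3.14].

### API

Orientations are given as a unit quaternion [x, y, z, w].
In Python, from bench import * gives the robot as it stands. The module is installed in compiled form; this text tells all that it offers.
- The arm moves only by the tool apply_moves, never from a script. Its arguments are lists of equal length, an entry for each row: "fingers": the closure, from 0 (fully open) to 1 (shut); "dp": the shift along the world's x, y, z in cm, a list of three; "yaw": the turn about the world's z in degrees. A call has 1 to 10 rows; each row is the pose to reach, as a shift and turn from the pose measured when the call began; what a row does not reach only later rows make up. A row lasts 1/10 s, in which the tool goes at most 50 mm and 8.59 degrees, less where a joint would pass 70% of its speed; a pose out of reach is approached as far as the arm can. A call with a gripper value outside its range is refused whole. The fingers move at their own pace and stop on an object; the grip force is fixed at half the most. Time passes only in rows, so rows that repeat a pose let the fingers close. It gives the time, the measured TCP pose, the force and the opening at its end, in the units of the state.
- read_state(): the state, without advancing time (a new reading comes with each control period).
- get_image(name): name is "side" or "top"; returns a dict with "color" (480x640x3 uint8, blue, green, red), "mtx" (3x3 intrinsics, pixels), "k1" (the pictures are not rectified: a ray, as slopes to the right and down, at radius r is drawn at 1 + k1 r^2 times it, then the intrinsics apply), "camera_from_world" (4x4, takes a point from world to camera coordinates). Camera axes: x right, y down, z forward; pixel columns grow to the right and rows downward; lengths in mm; the calibration is good to about 2 mm. A picture is of the moment at which its call begins. There is no depth.
- job_done(): hands the job in, once; it reports no verdict.
The state is a dict: "clock": time; "joints": joint angles; "joint_vel": joint speeds; "joint_efforts": joint torques, N m; "position": TCP position; "ee_rot": TCP orientation; "contact_force": force on the tool from outside, world axes, zero at the start; "wrist_torque": the same for the moment, N m; "gripper_width": finger opening in mm.
Only numpy, scipy, OpenCV 4.12 (cv2) and the standard library are available. Lean on these libraries where they do the work, as an engineer would, in place of code of your own. Each camera call takes 0.05 s, during which the arm holds its last target. There are 200 camera calls.

### The job

Fasten the gauging plug on its air-gauge stand: run the loose brass union nut down clockwise with the fingers until it is finger-tight, then take the bigger, bright spanner out of the rack and with it turn the nut an eighth of a turn further. Leave that spanner lying flat on the desk clear of the stand and the rack; don't use the spanner before the nut is finger-tight or your fingers for the final turn, don't knock the plug, and leave the other things where they are.

Things in the scene. Friction and masses are not known exactly. Their poses are not given: they have to be found in the camera images.
- stand: Air-gauge bench stand, fixed: grey round cast foot 116 mm across, narrowing to a 52 mm boss up to 36 mm high, with a 34 mm threaded steel neck above it (36 to 54 mm). Origin: centre of the foot's underside; z up, through nut and plug. An air inlet sticks out of the boss along +x, within the foot. The desk in front of the stand, towards the robot, is free.
- union_nut: Captive brass union nut, a hexagon 41 mm across its flats (47 mm across corners), 20 mm high, its mid-height 62 mm above the desk (52 to 72 mm). Origin: its centre; z up. Its own +x points at the corner with the white witness mark; a pair of flats faces its +y and -y (and every 60 degrees). It turns but does not rise or sink.
- air_plug: Ground steel gauging plug that stands up through the nut: a 33 mm collar 72 to 76 mm above the desk, then a 24 mm nose up to 98 mm. Fixed; delicate. Origin: the same as the stand's.
- run_down (a joint): How far the loose nut has been run down, rad; grows as it turns clockwise seen from above. 1.6 is finger-tight (the seat is met, the reading stops growing). It takes about 0.06 N m. Starts somewhere between 0 and 0.6.
- nip (a joint): How far the nut has been tightened beyond finger-tight, rad, same sense (the nut's whole turn is run_down + nip). It takes about 0.5 N m and stays where it is left; 0 at the start, an eighth of a turn is 0.785, end of travel 1.4.
- rack: Low spanner rack, fixed: plate 124 (x) x 112 (y) x 6 mm with two black slotted combs, 8 mm thick, 46 mm high, across it at x = -50 and +50 mm; slots 10 mm wide at y = -30 and +30 mm, bottoms 30 mm high. Origin: centre of its underside; z up. Spanners stand in the slots on edge along x, origins at x = +20 mm, jaws beyond +x; the space between the combs is open for fingers.
- spanner: Bright steel open-ended spanner: flat plate 8 mm thick, 199 mm long, handle 21 mm wide, head 72 mm wide, about 0.17 kg, usable either face up. Origin on the handle's centre line at mid-thickness, 7 mm behind its balance point; x runs along it to the jaw, z is normal to the plate. Handle from x = -94 to +38 mm. In the rack it stands on edge: origin 41 mm high, handle's upper edge 51.5 mm.
- spanner_jaw (a point): Centre of the bright spanner's jaw, 85 mm ahead of its origin; jaw sides parallel, 42.5 mm apart, mouth flared to 50 mm; inner end 25.5 mm behind this point, tips 19.5 mm ahead. On the nut's axis when on the nut: spanner x then lies along a nut corner (nut +x or a multiple of 60 degrees from it), with up to 4 degrees of play. Slide it on from the side or lower it over the nut.
- spanner_handle (a point): Point on the bright spanner's handle, 45 mm behind its origin, 130 mm from the jaw centre: where to hold it for turning.
- small_spanner: A smaller dark spanner of the same kind, 169 mm long, jaws 36 mm: too small for this nut. In the rack's other slot. Leave it. Origin and axes as the bright one's.
- ring_gauge: Steel setting ring, 46 mm across, 16 mm high, lying on the desk. Leave it. Origin: centre of its underside.
- v_block: Ground steel V-block, 45 x 40 x 36 mm. Leave it. Origin: centre of its underside.
- loupe: Folding magnifier, 37 x 84 x 15 mm. Leave it. Origin: centre of its underside.
- micrometer: Micrometer, 51 x 126 x 19 mm, lying. Leave it. Origin: centre of its underside.

How it is judged:
By the outcome, as a careful person would: the job done as asked, in the order asked, and still so for the second after the job is handed in, with the robot touching nothing.
It also fails if it takes over 67 s, if anything falls off the work surface, if the arm or the gripper's body presses on something with over 40 N, if the wrist force passes 120 N, or if a joint passes its speed limit or range.

## Working session

There is one attempt and no reset: what is moved stays moved. The work goes in short steps, Python scripts to look and compute and a tool call to move; the robot and the scene stay as the last step left them, time stands still between calls to the robot, and variables do not carry over. Pictures are saved under pics/ and viewed, about 8 in all and at most 12, crops included, and the job is handed in when it is done.

Besides the shell and the picture viewer there is one more tool, called after "Emit:" by a JSON object that holds its "api" and its "payload", one argument or row to a line. apply_moves: Moves the arm, as the interface text tells. Its arguments: {"type":"object","properties":{"fingers":{"type":"array","items":{"type":"number"}},"dp":{"type":"array","items":{"type":"array","items":{"type":"number"}}},"yaw":{"type":"array","items":{"type":"number"}}},"required":["fingers","dp","yaw"]}

```bash
mkdir -p pics
cat > h.py <<'E'
from bench import *
import numpy as np, cv2
def cam(n):
    d=get_image(n); return d
def ray(d,u,v):
    K=np.array(d["mtx"]);k=d["k1"];p=np.array([(u-K[0,2])/K[0,0],(v-K[1,2])/K[1,1]])
    s=p.copy()
    for _ in range(20): s=p/(1+k*(s@s))
    T=np.array(d["camera_from_world"]);R=T[:3,:3];return -R.T@T[:3,3],R.T@np.array([s[0],s[1],1])
def atz(d,u,v,z):
    c,r=ray(d,u,v);return (c+r*(z-c[2])/r[2]).round(1)
def proj(d,P):
    K=np.array(d["mtx"]);T=np.array(d["camera_from_world"]);q=T[:3,:3]@np.array(P,float)+T[:3,3];s=q[:2]/q[2];s=s*(1+d["k1"]*(s@s))
    return np.array([K[0,0]*s[0]+K[0,2],K[1,1]*s[1]+K[1,2]]).round(1)
E
python3 - <<'E'
from h import *
import pickle
print(read_state())
for n in ("top","side"):
    d=cam(n);cv2.imwrite(f"pics/{n}0.png",d["color"]);pickle.dump(d,open(f"{n}0.pkl","wb"))
    c,r=ray(d,320,240);print(n,c,r,atz(d,320,240,0),d["mtx"],d["k1"])
E
```

```text
{'clock': 0.0, 'joints': array([-1.07141438e+00,  3.85570109e-01,  6.60619600e-03, -5.44935408e-04,
       -1.19398522e+00, -2.58586497e-01]), 'joint_vel': array([-1.78319593e-04,  6.57094541e-04, -6.98061367e-04,  4.15460823e-04,
       -2.70162004e-04, -5.19347722e-05]), 'joint_efforts': array([-1.88408048e-03, -3.92289770e+01,  1.88401526e+01,  4.18619916e+00,
       -4.66685815e-03,  6.08135025e-06]), 'position': array([ 149.0274577 , -606.75569908,  403.59847691]), 'ee_rot': array([-1.20007189e-01,  9.92772407e-01,  1.09371922e-03, -1.62971145e-04]), 'contact_force': array([-0.08820095, -0.1526936 ,  0.15156499]), 'wrist_torque': array([0.02427894, 0.05479268, 0.00329374]), 'gripper_width': 85.46475049577576}
top [ 377.25838572 -189.50929705 1195.32412111] [ 0.18091528  0.0090142  -0.9837168 ] [ 597.1 -178.6    0. ] [[585.17826715   0.         326.6405238 ]
 [  0.         585.17826715 228.57065575]
 [  0.           0.           1.        ]] -0.17487884673990087
side [548.21451597 691.12904582 649.55944212] [ 0.04185406 -0.83623504 -0.5468298 ] [ 597.9 -302.2    0. ] [[510.51533125   0.         318.52922109]
 [  0.         510.51533125 243.7978775 ]
 [  0.           0.           1.        ]] 0.046210002079875044
```

View pics/top0.png

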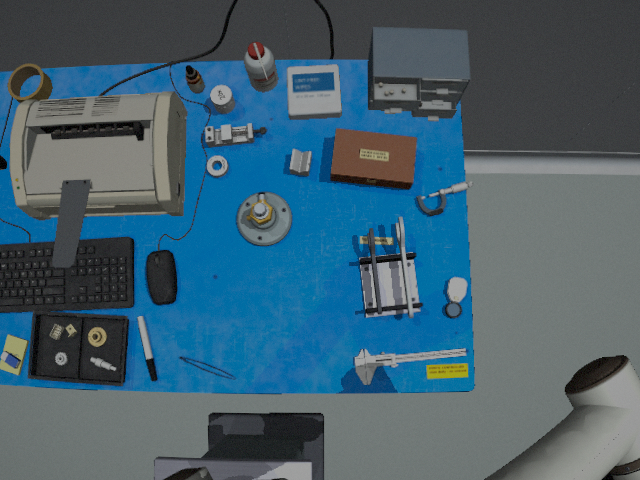

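View pics/side0.png

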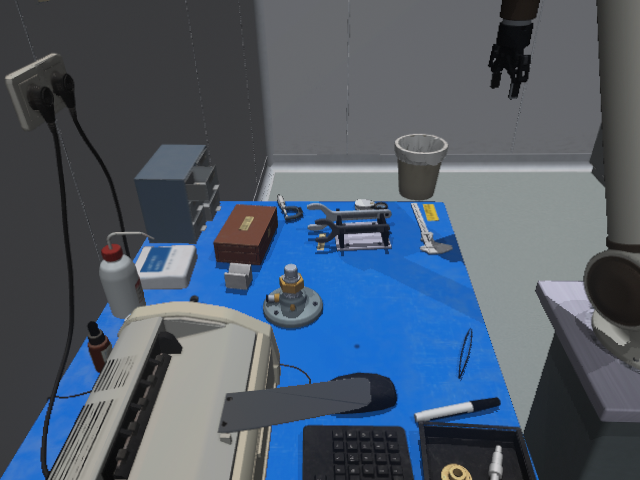

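Run:
```python
from h import *
import pickle
t=pickle.load(open("top0.pkl","rb"));s=pickle.load(open("side0.pkl","rb"))
print("foot",atz(t,264,217,6),"rack corners",[atz(t,*p,46) for p in [(360,261),(415,253),(366,314),(421,306)]])
a=cv2.resize(t["color"][180:260,220:320],None,fx=4,fy=4,interpolation=3)
b=cv2.resize(t["color"][205:325,350:430],None,fx=4.5,fy=4.5,interpolation=3)
c=cv2.resize(s["color"][250:340,250:340],None,fx=4.4,fy=4.4,interpolation=3)
o=np.zeros((720,800,3),np.uint8);o[:320,:400]=a;o[324:720,:396]=c;o[:540,404:764]=b
cv2.imwrite("pics/crop0.png",cv2.resize(o,None,fx=.83,fy=.83,interpolation=3))
```

```text
foot [645.4 -61.9   6. ] rack corners [array([ 545.8, -258.2,   46. ]), array([ 561.1, -368.5,   46. ]), array([ 440.9, -268.4,   46. ]), array([ 455.4, -377.1,   46. ])]
```

View pics/crop0.png

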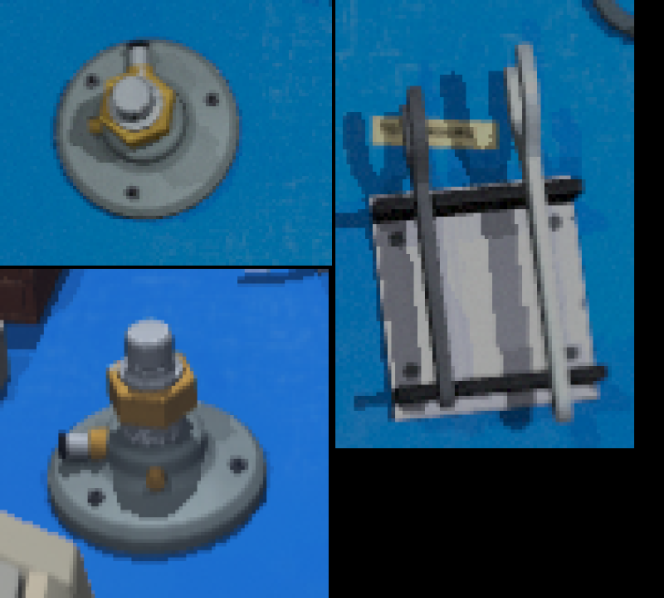

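```bash
cat > fit.py <<'E'
from h import *
import pickle,sys
from scipy.optimize import minimize
def hexp(x,y,th,z): 
    a=np.radians(th+60*np.arange(6));return [(x+23.67*np.cos(q),y+23.67*np.sin(q),z) for q in a]
def circ(x,y,r,z):
    a=np.arange(0,6.28,.2);return [(x+r*np.cos(q),y+r*np.sin(q),z) for q in a]
def hull(d,P,sh,S):
    m=np.zeros(sh,np.uint8);p=np.array([proj(d,q) for q in P])*S
    cv2.fillConvexPoly(m,cv2.convexHull((p*16).astype(np.int32)),1,shift=4);return m>0
def run(d,x0,y0,S=6):
    u,v=proj(d,(x0,y0,62)).astype(int);R=28
    im=d["color"][v-R:v+R,u-R:u+R];im=cv2.resize(im,None,fx=S,fy=S,interpolation=cv2.INTER_CUBIC).astype(int)
    B,G,Rr=im[...,0],im[...,1],im[...,2]
    m=(Rr-B>35)
    d2=dict(d);K=np.array(d["mtx"]).copy();K[0,2]-=u-R-.5+.5/S;K[1,2]-=v-R-.5+.5/S;d2["mtx"]=K   # approx
    def model(p):
        x,y,th=p
        n=hull(d2,hexp(x,y,th,52)+hexp(x,y,th,72),m.shape,S)
        pl=hull(d2,circ(x,y,16.5,72)+circ(x,y,16.5,76),m.shape,S)|hull(d2,circ(x,y,12,76)+circ(x,y,12,98),m.shape,S)
        return n&~pl
    return m,model,im
E
python3 - <<'E'
from fit import *
import itertools
from scipy.ndimage import label
ds=[pickle.load(open(f"{n}0.pkl","rb")) for n in("top","side")]
for name,d in zip(("top","side"),ds):
    m,model,im=run(d,645,-62)
    l,n=label(m);k=np.argmax(np.bincount(l.ravel())[1:])+1;m=l==k
    print(name,m.sum())
    def cost(p):
        q=model(p);return 1-(q&m).sum()/max(1,(q|m).sum())
    best=min((minimize(cost,(645+a,-62+b,th),method="Nelder-Mead",options=dict(initial_simplex=[(645+a,-62+b,th),(649+a,-62+b,th),(645+a,-58+b,th),(645+a,-62+b,th+10)],maxiter=120)) for a in(-3,3) for b in (-3,3) for th in(0,15,30,45)),key=lambda r:r.fun)
    print(best.x,best.fun)
    q=model(best.x);o=im.astype(np.uint8).copy();o[q^m]=(0,0,255);cv2.imwrite(f"pics/fit_{name}.png",o)
a=[cv2.imread(f"pics/fit_{n}.png") for n in("top","side")];cv2.imwrite("pics/fit.png",np.hstack(a))
E
```

```text
top 6869
[643.36328832 -61.44871801  49.86738283] 0.2872300586693297
side 5703
[642.50675206 -65.2807116   39.58794812] 0.4166926514915289
```

View pics/fit.png

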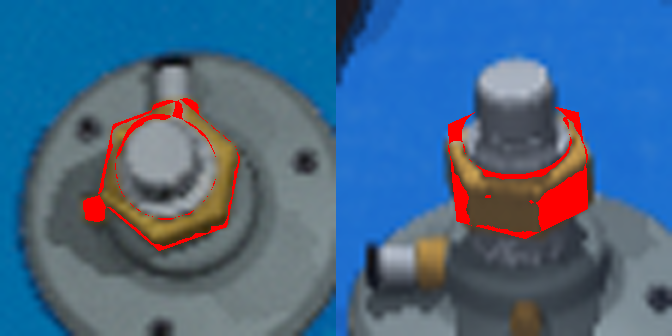

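```bash
cat >> fit.py <<'E'
from scipy.ndimage import label
def mask(d,x0,y0,T):
    m,model,im=run(d,x0,y0)
    m=(im[...,2]-im[...,0])>T
    m=cv2.morphologyEx(m.astype(np.uint8),cv2.MORPH_OPEN,cv2.getStructuringElement(2,(21,21)))>0
    l,n=label(m);return l==np.argmax(np.bincount(l.ravel())[1:])+1,model,im
def fit(ds,Ts,names,x0=643.4,y0=-61.4,out="pics/fit1.png",free=True):
    L=[mask(d,x0,y0,T) for d,T in zip(ds,Ts)]
    # per-camera 2D offset (calibration ~2mm) allowed through x,y being fitted per image
    o=[];res=[]
    for (m,model,im),n in zip(L,names):
        c=lambda p:1-(model(p)&m).sum()/(model(p)|m).sum()
        b=min((minimize(c,(x0,y0,t),method="Nelder-Mead",options=dict(initial_simplex=[(x0-2,y0-2,t),(x0+3,y0,t),(x0,y0+3,t),(x0,y0,t+9)],maxiter=150)) for t in(0,12,24,36,48)),key=lambda r:r.fun)
        print(n,b.x.round(1),b.x[2]%60,round(b.fun,3));q=im.astype(np.uint8).copy();q[model(b.x)^m]=(0,0,255);o.append(q)
    cv2.imwrite(out,np.hstack(o))
E
python3 - <<'E'
from fit import *
ds=[pickle.load(open(f"{n}0.pkl","rb")) for n in("top","side")]
for T in(10,20,30): fit(ds,(T+10,T),("top","side"),out=f"pics/fit{T}.png")
d=ds[0]
# rack/spanner: bright spanner upper edge line (handle z=51.5) and jaw end
t=d
for p in [(415,253),(360,261),(402,222),(407,256),(415,312),(400,262),(373,232),(379,306)]: print(p,atz(t,*p,51.5))
# sub-pixel bright handle centre per row
g=cv2.cvtColor(t["color"],cv2.COLOR_BGR2GRAY).astype(int)
for v in(262,270,280,290,300): print(v,g[v,396:424])
E
```

```text
top [643.7 -61.2  -9.4] 50.63038146518468 0.436
side [641.7 -64.2  43.3] 43.25118202443197 0.154
top [643.5 -61.2  52.2] 52.192903995921725 0.604
side [641.7 -64.7  40.5] 40.495624238588604 0.192
top [643.3 -61.3  29.7] 29.728613975550132 0.824
side [641.3 -64.4  36.1] 36.13561806919979 0.527
(415, 253) [ 560.2 -367.6   51.5]
(360, 261) [ 545.  -257.9   51.5]
(402, 222) [ 623.4 -343.6   51.5]
(407, 256) [ 554.3 -351.4   51.5]
(415, 312) [ 443.4 -364.    51.5]
(400, 262) [ 542.4 -337.1   51.5]
(373, 232) [ 603.2 -284.8   51.5]
(379, 306) [ 456.  -293.6   51.5]
262 [ 87  96 158 155 155 101  66 143 164 162 156 142 114 131 160 161 159 148
  80  75  83  78  75  76  77  79  84  84]
270 [109 111 119 163 164 159 105  69 141 164 163 156 151 159 160 161 161 161
 151  93  84  84  84  84  86  84  89  82]
280 [112 110 113 126 163 164 161 133  59 124 162 162 159 148 154 161 164 161
 162 159 132  84  83  84  85  82  83  83]
290 [112 112 113 114 112 128 164 163 149  54 103 159 162 160 150 158 161 162
 162 163 164 146  84  83  86  84  86  83]
300 [ 98 102  97 100  99  98 124 163 165 151  94  93 147 164 160 136  68  64
 100 140 156 159 139  91  80  82  81  80]
```

Emit:
{"api": "apply_moves", "payload": {
  "fingers": [0, 0, 0, 0, 0, 0, 0, 0, 0, 0],
  "dp": [
    [49.4, 54.4, -8],
    [49.4, 54.4, -8],
    [49.4, 54.4, -8],
    [49.4, 54.4, -8],
    [49.4, 54.4, -8],
    [49.4, 54.4, -8],
    [49.4, 54.4, -8],
    [49.4, 54.4, -8],
    [49.4, 54.4, -8],
    [49.4, 54.4, -8]
  ],
  "yaw": [34, 34, 34, 34, 34, 34, 34, 34, 34, 34]
}}

```text
clock: 1.1
position: [484.0, -237.1, 349.5]
ee_rot: [-0.405, 0.914, 0.001, -0.001]
contact_force: [0.8, -0.6, 0.4]
gripper_width: 85.6
```

Emit:
{"api": "apply_moves", "payload": {
  "fingers": [0, 0, 0, 0, 0, 0, 0, 0, 0, 0],
  "dp": [
    [15.9, 17.45, -5],
    [15.9, 17.45, -5],
    [15.9, 17.45, -5],
    [15.9, 17.45, -5],
    [15.9, 17.45, -5],
    [15.9, 17.45, -5],
    [15.9, 17.45, -5],
    [15.9, 17.45, -5],
    [15.9, 17.45, -5],
    [15.9, 17.45, -5]
  ],
  "yaw": [0, 0, 0, 0, 0, 0, 0, 0, 0, 0]
}}

```text
clock: 2.1
position: [642.4, -63.7, 300.3]
ee_rot: [-0.404, 0.915, 0.001, -0.0]
contact_force: [-0.8, 0.2, -0.3]
gripper_width: 85.3
```

Run:
```python
from h import *
import pickle
o=[]
for n in("top","side"):
    d=cam(n);u,v=proj(d,(642.6,-62.5,80)).astype(int);o.append(cv2.resize(d["color"][v-50:v+50,u-50:u+50],None,fx=4,fy=4,interpolation=3))
cv2.imwrite("pics/a1.png",np.hstack(o));print(read_state()["position"])
```

```text
[642.60581007 -63.39476306 300.18862114]
```

View pics/a1.png

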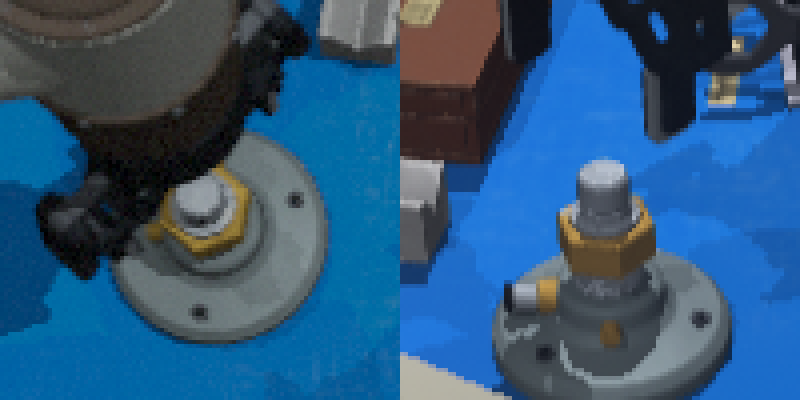

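Emit:
{"api": "apply_moves", "payload": {
  "fingers": [0, 0, 0, 0, 0.3, 0.35, 0.4, 0.45, 0.5, 0.55],
  "dp": [
    [0, 0.1, -4],
    [0, 0.1, -7],
    [0, 0.1, -8],
    [0, 0.1, -8],
    [0, 0.1, -8],
    [0, 0.1, -8],
    [0, 0.1, -8],
    [0, 0.1, -8],
    [0, 0.1, -8],
    [0, 0.1, -8]
  ],
  "yaw": [0, 0, 0, 0, 0, 0, 0, 0, 0, 0]
}}

```text
clock: 3.2
position: [642.4, -62.0, 221.2]
ee_rot: [-0.405, 0.914, 0.001, -0.0]
contact_force: [-2.7, 3.2, 5.5]
gripper_width: 40.5
```

Run:
```python
from h import *
s=read_state();print(s["position"],s["contact_force"],s["wrist_torque"],s["gripper_width"],s["joints"])
```

```text
[642.35177428 -61.98174204 221.15709269] [-2.65926376  3.20758537  5.5261008 ] [ 0.76546822  0.94199521 -0.066805  ] 40.456950626868206 [ 0.15361839  0.58974651 -0.14985299 -0.00280779 -0.83251516 -0.88917434]
```

Emit:
{"api": "apply_moves", "payload": {
  "fingers": [0.55, 0.55, 0.55, 0.55, 0.55, 0.55, 0.55, 0.55, 0.55, 0.55],
  "dp": [
    [0, 0, 0],
    [0, 0, 0],
    [0, 0, 0],
    [0, 0, 0],
    [0, 0, 0],
    [0, 0, 0],
    [0, 0, 0],
    [0, 0, 0],
    [0, 0, 0],
    [0, 0, 0]
  ],
  "yaw": [-6, -12, -18, -24, -30, -36, -42, -48, -50, -50]
}}

```text
clock: 4.2
position: [642.1, -62.1, 221.2]
ee_rot: [0.02, 1.0, 0.001, -0.0]
contact_force: [-1.2, 0.1, 1.9]
gripper_width: 40.6
```

```bash
cat > st.py <<'E'
from h import *
s=read_state();q=s["ee_rot"];a=np.degrees(np.arctan2(q[1],q[0]))*2-90
print("t %.2f"%s["clock"],s["position"].round(1),"yaw_y %.2f"%(((a+90)%180)-90),"F",s["contact_force"].round(2),"T",s["wrist_torque"].round(3),"w %.2f"%s["gripper_width"],"q6 %.2f"%s["joints"][5])
E
python3 st.py
```

```text
t 4.20 [642.1 -62.1 221.2] yaw_y 87.75 F [-1.19  0.08  1.9 ] T [-0.059  0.443 -0.056] w 40.61 q6 -1.76
```

Emit:
{"api": "apply_moves", "payload": {
  "fingers": [0.55, 0.55, 0.55, 0.55],
  "dp": [
    [0, 0, 0],
    [0, 0, 0],
    [0, 0, 0],
    [0, 0, 0]
  ],
  "yaw": [-2, -4, -6, -6]
}}

```text
clock: 4.6
position: [642.1, -62.1, 221.2]
ee_rot: [0.072, 0.997, 0.001, -0.0]
contact_force: [-0.5, 0.1, 1.7]
gripper_width: 40.1
```

```bash
python3 st.py
```

```text
t 4.60 [642.1 -62.1 221.2] yaw_y 81.79 F [-0.54  0.08  1.67] T [ 0.003  0.286 -0.068] w 40.13 q6 -1.87
```

Emit:
{"api": "apply_moves", "payload": {
  "fingers": [0.55, 0.55, 0.55, 0.55],
  "dp": [
    [0, 0, 0],
    [0, 0, 0],
    [0, 0, 0],
    [0, 0, 0]
  ],
  "yaw": [-1.5, -3, -4, -4]
}}

```text
clock: 5.0
position: [642.1, -62.1, 221.2]
ee_rot: [0.107, 0.994, 0.001, -0.0]
contact_force: [-1.4, -0.0, 1.6]
gripper_width: 40.1
```

```bash
python3 st.py
```

```text
t 5.00 [642.1 -62.1 221.2] yaw_y 77.75 F [-1.38 -0.04  1.63] T [ 0.016  0.279 -0.134] w 40.10 q6 -1.94
```

Emit:
{"api": "apply_moves", "payload": {
  "fingers": [0.55, 0.55, 0.55],
  "dp": [
    [0, 0, 0],
    [0, 0, 0],
    [0, 0, 0]
  ],
  "yaw": [-1.5, -3, -3]
}}

```text
clock: 5.3
position: [642.0, -62.1, 221.2]
ee_rot: [0.133, 0.991, 0.001, -0.0]
contact_force: [-1.2, -0.1, -0.3]
gripper_width: 40.2
```

```bash
python3 st.py
```

```text
t 5.30 [642.  -62.1 221.2] yaw_y 74.69 F [-1.15 -0.08 -0.26] T [-0.004  0.25  -0.084] w 40.18 q6 -1.99
```

Emit:
{"api": "apply_moves", "payload": {
  "fingers": [0.55, 0.55, 0.55],
  "dp": [
    [0, 0, 0],
    [0, 0, 0],
    [0, 0, 0]
  ],
  "yaw": [-1.5, -3, -3]
}}

```text
clock: 5.6
position: [642.0, -62.1, 221.2]
ee_rot: [0.16, 0.987, 0.001, -0.0]
contact_force: [-2.1, 0.8, 1.2]
gripper_width: 40.2
```

```bash
python3 st.py
```

```text
t 5.60 [642.  -62.1 221.2] yaw_y 71.62 F [-2.08  0.82  1.21] T [-0.01   0.369 -0.086] w 40.18 q6 -2.04
```

Emit:
{"api": "apply_moves", "payload": {
  "fingers": [0.55, 0.55, 0.55],
  "dp": [
    [0, 0, 0],
    [0, 0, 0],
    [0, 0, 0]
  ],
  "yaw": [-1.5, -3, -3]
}}

```text
clock: 5.9
position: [642.0, -62.1, 221.2]
ee_rot: [0.186, 0.983, 0.001, -0.0]
contact_force: [-0.3, 0.2, 1.4]
gripper_width: 40.3
```

```bash
python3 st.py
```

```text
t 5.90 [642.  -62.1 221.2] yaw_y 68.55 F [-0.34  0.17  1.42] T [ 0.025  0.401 -0.047] w 40.28 q6 -2.10
```

Emit:
{"api": "apply_moves", "payload": {
  "fingers": [0.55, 0.55, 0.55],
  "dp": [
    [0, 0, 0],
    [0, 0, 0],
    [0, 0, 0]
  ],
  "yaw": [-1.5, -3, -3]
}}

```text
clock: 6.2
position: [642.0, -62.1, 221.2]
ee_rot: [0.212, 0.977, 0.001, -0.0]
contact_force: [-0.6, 0.7, 0.4]
gripper_width: 40.4
```

```bash
python3 st.py
```

```text
t 6.20 [642.  -62.1 221.2] yaw_y 65.49 F [-0.63  0.74  0.38] T [ 0.023  0.342 -0.073] w 40.40 q6 -2.15
```

Emit:
{"api": "apply_moves", "payload": {
  "fingers": [0.55, 0.55, 0.55],
  "dp": [
    [0, 0, 0],
    [0, 0, 0],
    [0, 0, 0]
  ],
  "yaw": [-1.5, -3, -3]
}}

```text
clock: 6.5
position: [642.0, -62.2, 221.2]
ee_rot: [0.238, 0.971, 0.001, -0.0]
contact_force: [-0.9, -0.1, 1.2]
gripper_width: 40.3
```

```bash
python3 st.py
```

```text
t 6.50 [642.  -62.2 221.2] yaw_y 62.43 F [-0.89 -0.11  1.22] T [-0.007  0.348 -0.021] w 40.33 q6 -2.20
```

Emit:
{"api": "apply_moves", "payload": {
  "fingers": [0.55, 0.55, 0.55],
  "dp": [
    [0, 0, 0],
    [0, 0, 0],
    [0, 0, 0]
  ],
  "yaw": [-1.5, -3, -3]
}}

```text
clock: 6.8
position: [641.9, -62.1, 221.2]
ee_rot: [0.264, 0.965, 0.001, -0.0]
contact_force: [-1.3, 0.5, 1.2]
gripper_width: 39.9
```

```bash
python3 st.py
```

```text
t 6.80 [641.9 -62.1 221.2] yaw_y 59.38 F [-1.3   0.49  1.25] T [-0.098  0.388  0.193] w 39.94 q6 -2.26
```

Emit:
{"api": "apply_moves", "payload": {
  "fingers": [0.55, 0.55, 0.55],
  "dp": [
    [0, 0, 0],
    [0, 0, 0],
    [0, 0, 0]
  ],
  "yaw": [-0.7, -1, -1]
}}

```text
clock: 7.1
position: [642.0, -62.2, 221.2]
ee_rot: [0.273, 0.962, 0.001, -0.0]
contact_force: [-0.9, 0.9, 1.9]
gripper_width: 40.2
```

```bash
python3 st.py
```

```text
t 7.10 [642.  -62.2 221.2] yaw_y 58.37 F [-0.88  0.86  1.93] T [-0.001  0.4    0.409] w 40.22 q6 -2.27
```

Emit:
{"api": "apply_moves", "payload": {
  "fingers": [0.45, 0.3, 0.1, 0, 0, 0, 0, 0, 0, 0],
  "dp": [
    [0, 0, 0],
    [0, 0, 0],
    [0, 0, 0],
    [0, 0, 0],
    [0, 0, 4],
    [0, 0, 8],
    [-6, -6, 12],
    [-12, -12, 12],
    [-16, -18, 12],
    [-20, -18, 12]
  ],
  "yaw": [0, 0, 0, 0, 0, 0, 0, 0, 0, 0]
}}

```text
clock: 8.1
position: [502.2, -198.6, 337.6]
ee_rot: [0.273, 0.962, 0.001, 0.001]
contact_force: [0.5, -0.6, 0.0]
gripper_width: 85.4
```

```bash
cat > rk.py <<'E'
from h import *
import pickle
from scipy.optimize import least_squares
t=pickle.load(open("top0.pkl","rb"));s=pickle.load(open("side0.pkl","rb"))
def W(p,r): c,n=np.cos(p[2]),np.sin(p[2]);return (p[0]+c*r[0]-n*r[1],p[1]+n*r[0]+c*r[1],r[2])
cr=lambda x,y:(350+(x-335)/3.735,205+y/3.735)
obs=[((372,198),(54,56,46)),((582,180),(54,-56,46)),((390,386),(-46,56,46)),((606,367),(-46,-56,46))]
E
python3 - <<'E'
from rk import *
f=lambda p:np.concatenate([proj(t,W(p,r))-cr(*o) for o,r in obs])
b=least_squares(f,(501,-318,.1),x_scale=(1,1,.01));p=b.x;print(p,np.degrees(p[2]),b.fun.round(1))
d=cam("top");e=cam("side");pickle.dump(d,open("top1.pkl","wb"));pickle.dump(e,open("side1.pkl","wb"))
o=[]
for q,(u0,v0,u1,v1),S in((d,(345,200,435,330),6),(e,(300,190,400,260),6)):
    a=cv2.resize(q["color"][v0:v1,u0:u1],None,fx=S,fy=S,interpolation=3)
    def L(A,B,col): 
        P=[tuple(((proj(q,W(p,r))-(u0,v0)+.5)*S).astype(int).tolist()) for r in(A,B)];cv2.line(a,*P,col,1)
    for x in(-54,-46,46,54): L((x,-56,46),(x,56,46),(0,255,255))
    for y in(-56,56): L((-54,y,46),(-46,y,46),(0,255,255));L((46,y,46),(54,y,46),(0,255,255))
    for y in(-34,-26): L((-74,y,51.5),(58,y,51.5),(0,0,255))
    for y in(26,34): L((-60,y,50),(58,y,50),(0,255,0))
    for x in(-62,62): L((x,-56,6),(x,56,6),(255,0,255))
    o.append(a)
h=max(a.shape[0] for a in o);o=[cv2.copyMakeBorder(a,0,h-a.shape[0],0,0,0) for a in o];o=np.hstack(o)
k=min(800/o.shape[1],600/o.shape[0]);cv2.imwrite("pics/rk.png",cv2.resize(o,None,fx=k,fy=k,interpolation=3))
c,n=np.cos(p[2]),np.sin(p[2]);print("grasp",W(p,(24,-30,41)))
from fit import *
fit([e],(10,),("side",))
E
python3 st.py
```

```text
[ 5.01e+02 -3.18e+02  1.00e-01] 5.729577951308233 [-0.6  1.3 -1.2  0.2  0.5  1.3 -1.1 -0.1]
grasp (np.float64(527.8751024660775), np.float64(-345.45412295881687), 41)
side [642.1 -64.1  35.5] 35.50501332647778 0.143
t 8.20 [ 498.8 -199.7  337.5] yaw_y 58.07 F [ 0.27  0.32 -0.56] T [ 0.031 -0.037  0.016] w 85.28 q6 -2.05
```

View pics/rk.png

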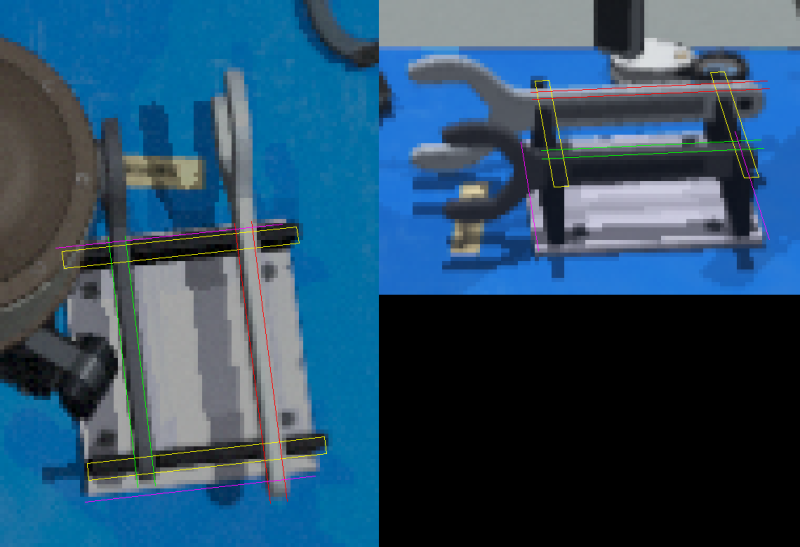

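Emit:
{"api": "apply_moves", "payload": {
  "fingers": [0.5, 0.5, 0.5, 0.5, 0.5, 0.5, 0.5, 0.5, 0.5, 0.5],
  "dp": [
    [2.97, -14.6, -4],
    [2.97, -14.6, -4],
    [2.97, -14.6, -4],
    [2.97, -14.6, -4],
    [2.97, -14.6, -4],
    [2.97, -14.6, -4],
    [2.97, -14.6, -4],
    [2.97, -14.6, -7],
    [2.97, -14.6, -8],
    [2.97, -14.6, -8]
  ],
  "yaw": [37.5, 37.5, 37.5, 37.5, 37.5, 37.5, 37.5, 37.5, 37.5, 37.5]
}}

```text
clock: 9.2
position: [528.1, -344.9, 255.8]
ee_rot: [-0.049, 0.999, 0.002, -0.003]
contact_force: [0.4, 0.4, -0.3]
gripper_width: 42.9
```

```bash
python3 st.py
python3 - <<'E'
from h import *
o=[]
for n in("top","side"):
    d=cam(n);u,v=proj(d,(528,-346,70)).astype(int);v0=max(0,v-65);o.append(cv2.resize(d["color"][v0:v0+130,u-65:u+65],None,fx=3,fy=3,interpolation=3))
cv2.imwrite("pics/a2.png",np.hstack(o))
E
```

```text
t 9.20 [ 528.1 -344.9  255.8] yaw_y -84.44 F [ 0.39  0.43 -0.26] T [ 0.017  0.012 -0.035] w 42.88 q6 -1.15
```

View pics/a2.png

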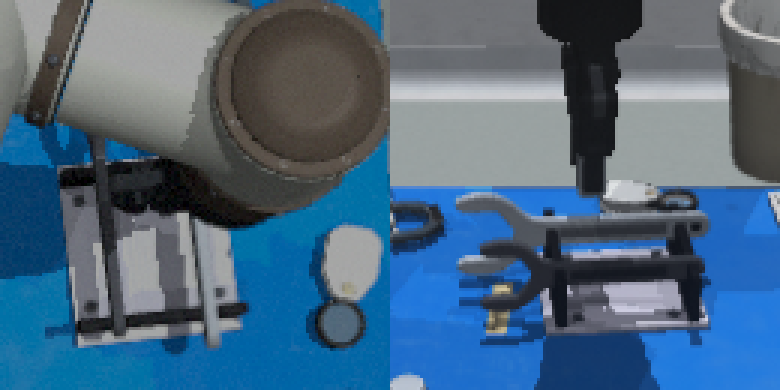

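Emit:
{"api": "apply_moves", "payload": {
  "fingers": [0.5, 0.5, 0.5, 0.6, 0.7, 0.8, 0.9, 0.95, 0.95, 0.95],
  "dp": [
    [0, -0.1, -3],
    [0, -0.1, -6],
    [0, -0.1, -6],
    [0, -0.1, -6],
    [0, -0.1, -6],
    [0, -0.1, -6],
    [0, -0.1, -6],
    [0, -0.1, -6],
    [0, -0.1, -6],
    [0, -0.1, -6]
  ],
  "yaw": [0, 0, 0, 0, 0, 0, 0, 0, 0, 0]
}}

```text
clock: 10.3
position: [529.4, -346.6, 199.7]
ee_rot: [-0.049, 0.999, -0.0, -0.0]
contact_force: [-1.7, 0.7, 6.3]
gripper_width: 6.8
```

```bash
python3 st.py
```

```text
t 10.30 [ 529.4 -346.6  199.7] yaw_y -84.37 F [-1.66  0.71  6.26] T [ 0.262  0.25  -0.02 ] w 6.85 q6 -1.15
```

Emit:
{"api": "apply_moves", "payload": {
  "fingers": [0.95, 0.95, 0.95, 0.95, 0.95, 0.95, 0.95, 0.95, 0.95, 0.95],
  "dp": [
    [0, 0, 3],
    [0, 0, 6],
    [0, 0, 9],
    [0, 0, 10],
    [-2, 5, 10],
    [-4, 10, 10],
    [-6, 15, 10],
    [-8, 20, 10],
    [-9.5, 23.9, 10],
    [-9.5, 23.9, 10]
  ],
  "yaw": [0, 0, 0, 0, 3, 8, 14, 20, 24, 24]
}}

```text
clock: 11.3
position: [431.5, -104.7, 298.6]
ee_rot: [-0.258, 0.966, 0.001, -0.002]
contact_force: [0.1, -0.5, -1.6]
gripper_width: 6.9
```

```bash
python3 st.py
python3 - <<'E'
from h import *
o=[]
for n in("top","side"):
    d=cam(n);u,v=proj(d,(450,-110,60)).astype(int);v0=max(0,v-100);u0=min(max(0,u-100),440);o.append(cv2.resize(d["color"][v0:v0+200,u0:u0+200],None,fx=2,fy=2,interpolation=3))
    print(n,u0,v0)
cv2.imwrite("pics/a3.png",np.hstack(o))
E
```

```text
t 11.30 [ 431.5 -104.7  298.6] yaw_y -60.08 F [ 0.13 -0.48 -1.55] T [-0.09  -0.092 -0.049] w 6.93 q6 -1.18
top 184 209
side 292 168
```

View pics/a3.png

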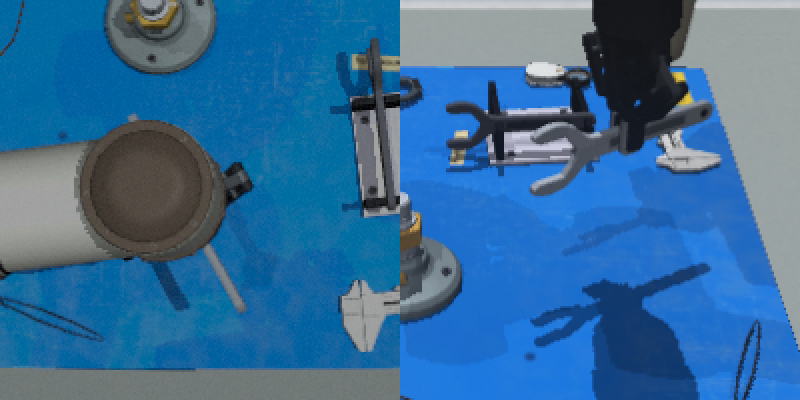

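Emit:
{"api": "apply_moves", "payload": {
  "fingers": [0.95, 0.95, 0.95, 0.95, 0.95, 0.95],
  "dp": [
    [0, 0, -4],
    [0, 0, -7],
    [0, 0, -9],
    [0, 0, -10],
    [0, 0, -10.3],
    [0, 0, -10.3]
  ],
  "yaw": [0, 0, 0, 0, 0, 0]
}}

```text
clock: 12.0
position: [434.1, -107.0, 196.1]
ee_rot: [-0.257, 0.967, 0.0, -0.001]
contact_force: [-0.3, 0.8, -1.7]
gripper_width: 7.2
```

```bash
python3 st.py
```

```text
t 12.00 [ 434.1 -107.   196.1] yaw_y -60.27 F [-0.34  0.82 -1.75] T [0.004 0.01  0.016] w 7.24 q6 -1.18
```

Emit:
{"api": "apply_moves", "payload": {
  "fingers": [0.95, 0.8, 0.6, 0.4, 0.2, 0, 0, 0, 0, 0],
  "dp": [
    [0, 0, -0.3],
    [0, 0, -0.3],
    [0, 0, -0.5],
    [0, 0, -0.7],
    [0, 0, -1.0],
    [0, 0, -1.2],
    [-0.7, 1.2, -1.2],
    [-1.4, 2.4, -1.2],
    [-2.1, 3.6, -1.2],
    [-2.5, 4.3, -1.2]
  ],
  "yaw": [0, 0, 0, 0, 0, 0, 0, 0, 0, 0]
}}

```text
clock: 13.0
position: [408.6, -63.5, 184.0]
ee_rot: [-0.257, 0.966, 0.0, -0.001]
contact_force: [-0.6, -0.1, -0.1]
gripper_width: 85.2
```

```bash
python3 st.py
```

```text
t 13.00 [408.6 -63.5 184. ] yaw_y -60.24 F [-0.58 -0.06 -0.06] T [ 0.018 -0.018  0.001] w 85.20 q6 -1.29
```

Emit:
{"api": "apply_moves", "payload": {
  "fingers": [0, 0, 0, 0, 0, 0, 0, 0],
  "dp": [
    [-0.4, 0.7, 0],
    [-0.8, 1.4, 0],
    [-1.1, 1.8, 0],
    [-1.1, 1.8, 0],
    [-1.1, 1.8, 5],
    [-1.1, 1.8, 10],
    [-10, 11.8, 14],
    [-10, 14, 14]
  ],
  "yaw": [0, 0, 0, 0, 0, 0, 0, 0]
}}

```text
clock: 13.8
position: [338.6, 30.4, 311.9]
ee_rot: [-0.254, 0.967, 0.001, 0.001]
contact_force: [1.3, 1.1, -0.1]
gripper_width: 85.2
```

```bash
python3 st.py
python3 - <<'E'
from h import *
import pickle
o=[]
for n in("top","side"):
    d=cam(n);pickle.dump(d,open(f"{n}2.pkl","wb"));u,v=proj(d,(450,-95,10)).astype(int);v0=max(0,v-100);u0=min(max(0,u-100),440);o.append(cv2.resize(d["color"][v0:v0+200,u0:u0+200],None,fx=2,fy=2,interpolation=3))
    print(n,u0,v0)
cv2.imwrite("pics/a4.png",np.hstack(o))
E
```

```text
t 13.80 [338.6  30.4 311.9] yaw_y -60.59 F [ 1.31  1.09 -0.14] T [ 0.128 -0.034  0.01 ] w 85.18 q6 -1.64
top 178 211
side 291 194
```

View pics/a4.png

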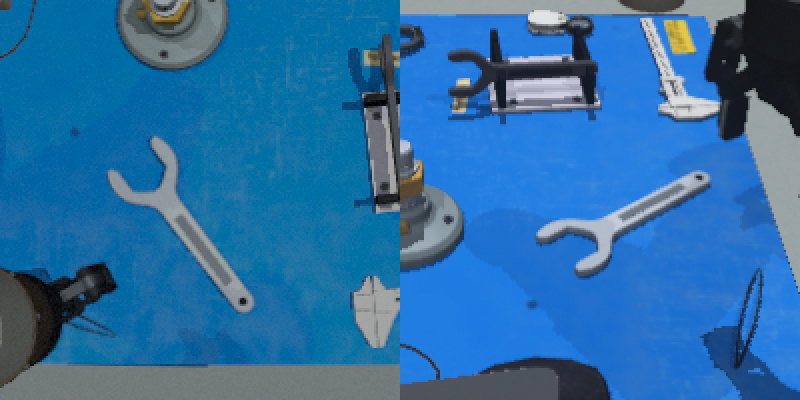

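```bash
cat > sp.py <<'E'
from h import *
import pickle
from scipy.ndimage import label
def spanner(d,box,z=8):
    u0,v0,u1,v1=box;im=d["color"][v0:v1,u0:u1].astype(int)
    m=(im[...,0]-im[...,2]<60)&(im[...,1]>80)
    m=cv2.morphologyEx(m.astype(np.uint8),cv2.MORPH_CLOSE,np.ones((3,3)))
    l,n=label(m);k=np.argmax(np.bincount(l.ravel())[1:])+1
    v,u=np.nonzero(l==k)
    return np.array([atz(d,a+u0,b+v0,z)[:2] for a,b in zip(u,v)])
def pose(P,j0):
    # iterate: axis from handle points
    c=P.mean(0);w=np.linalg.svd(P-c)[2][0]
    if w@(np.array(j0)-c)<0:w=-w
    for _ in range(10):
        s=(P-c)@w;lo=np.percentile(s,.5);H=P[(s<lo+110)&(s>lo+8)]
        c=H.mean(0);w2=np.linalg.svd(H-c)[2][0];w=w2 if w2@w>0 else -w2
    n=np.array([-w[1],w[0]]);s=(P-c)@w
    return c+w*(s.min()+94),c+w*(s.max()-104.5),np.degrees(np.arctan2(w[1],w[0])),np.ptp((H-c)@n),s.max()-s.min(),len(P)
E
python3 - <<'E'
from sp import *
t=pickle.load(open("top2.pkl","rb"));s=pickle.load(open("side2.pkl","rb"))
for d,b in((t,(225,270,310,372)),(s,(355,270,450,340))):
    print(pose(spanner(d,b),(480,-50)))
t=pickle.load(open("top1.pkl","rb"))
E
```

```text
(array([414.88833492, -84.87489909]), array([414.66776048, -85.04661517]), np.float64(37.900576466018514), np.float64(23.231983547726056), np.float64(198.2204655802432), 1226)
(array([413.81341895, -82.66904273]), array([414.63599538, -82.01225562]), np.float64(38.60565670303269), np.float64(24.256136042797742), np.float64(199.55261640750774), 934)
```

Emit:
{"api": "apply_moves", "payload": {
  "fingers": [0.3, 0.5, 0.6, 0.6, 0.6, 0.6, 0.6, 0.6, 0.6, 0.6],
  "dp": [
    [2, -7, -2],
    [4.1, -14, -4],
    [4.1, -14, -6],
    [4.1, -14, -8],
    [4.1, -14, -8],
    [4.1, -14, -10],
    [4.1, -14, -12],
    [4.1, -14, -13],
    [4.1, -14, -13.4],
    [4.1, -14, -13.4]
  ],
  "yaw": [8.8, 8.8, 8.8, 8.8, 8.8, 8.8, 8.8, 8.8, 8.8, 8.8]
}}

```text
clock: 14.9
position: [378.4, -106.1, 178.4]
ee_rot: [-0.335, 0.942, 0.001, 0.002]
contact_force: [0.1, 0.3, 0.2]
gripper_width: 34.3
```

```bash
python3 st.py
```

```text
t 14.90 [ 378.4 -106.1  178.4] yaw_y -50.89 F [0.15 0.28 0.17] T [-0.031  0.014  0.041] w 34.33 q6 -1.03
```

Emit:
{"api": "apply_moves", "payload": {
  "fingers": [0.65, 0.68, 0.68, 0.68],
  "dp": [
    [0.1, -0.45, -0.3],
    [0.1, -0.45, -0.5],
    [0.1, -0.45, -0.6],
    [0.1, -0.45, -0.6]
  ],
  "yaw": [-0.9, -0.9, -0.9, -0.9]
}}

```text
clock: 15.3
position: [379.7, -110.6, 173.2]
ee_rot: [-0.327, 0.945, 0.001, 0.002]
contact_force: [-0.5, -0.6, 6.7]
gripper_width: 27.6
```

```bash
python3 st.py
```

```text
t 15.30 [ 379.7 -110.6  173.2] yaw_y -51.78 F [-0.54 -0.57  6.67] T [-0.193  0.235 -0.079] w 27.56 q6 -1.03
```

Emit:
{"api": "apply_moves", "payload": {
  "fingers": [0.72, 0.76, 0.8, 0.85, 0.85, 0.85],
  "dp": [
    [0, 0, 0.1],
    [0, 0, 0.1],
    [0, 0, 0.1],
    [0, 0, 0.1],
    [0, 0, 0.1],
    [0, 0, 0.1]
  ],
  "yaw": [0, 0, 0, 0, 0, 0]
}}

```text
clock: 15.9
position: [379.9, -110.6, 175.0]
ee_rot: [-0.327, 0.945, 0.001, 0.003]
contact_force: [-1.6, -0.3, 10.6]
gripper_width: 19.3
```

```bash
python3 st.py
```

```text
t 15.90 [ 379.9 -110.6  175. ] yaw_y -51.79 F [-1.64 -0.28 10.57] T [ 0.166  0.506 -0.111] w 19.30 q6 -1.03
```

Emit:
{"api": "apply_moves", "payload": {
  "fingers": [0.85, 0.85, 0.85, 0.85, 0.85, 0.85],
  "dp": [
    [0, 0, 2],
    [0, 0, 5],
    [0, 0, 9],
    [0, 0, 12],
    [0, 0, 12],
    [0, 0, 12]
  ],
  "yaw": [0, 0, 0, 0, 0, 0]
}}

```text
clock: 16.5
position: [379.2, -110.6, 295.0]
ee_rot: [-0.327, 0.945, 0.001, 0.003]
contact_force: [-0.8, -0.8, -2.4]
gripper_width: 19.3
```

```bash
python3 st.py
python3 - <<'E'
from fit import *
o=[]
for k in (0,2):
    d=pickle.load(open(f"top{k}.pkl","rb"));m,model,im=run(d,643.4,-61.4)
    c=lambda p:1-(model(p)&m).sum()/(model(p)|m).sum()
    for th in range(0,60,4): print(th,round(minimize(lambda p:c((p[0],p[1],th)),(643.4,-61.4),method="Nelder-Mead",options=dict(maxiter=40,initial_simplex=[(642,-63),(645,-61),(643,-59)])).fun,3),end="; ")
    print()
    q=im.astype(np.uint8).copy();q[model((643.4,-61.3,29 if k else 48))^m]=(0,0,255);o.append(q)
d=cam("side");pickle.dump(d,open("side3.pkl","wb"))
u,v=proj(d,(430,-70,124)).astype(int);o.append(cv2.resize(d["color"][v-84:v+84,u-84:u+84],None,fx=2,fy=2))
cv2.imwrite("pics/a5.png",cv2.resize(np.hstack(o),None,fx=.79,fy=.79))
E
```

```text
t 16.50 [ 379.2 -110.6  295. ] yaw_y -51.83 F [-0.81 -0.75 -2.36] T [-0.052  0.148 -0.038] w 19.28 q6 -1.03
0 0.309; 4 0.333; 8 0.36; 12 0.379; 16 0.394; 20 0.404; 24 0.405; 28 0.397; 32 0.379; 36 0.353; 40 0.327; 44 0.305; 48 0.293; 52 0.288; 56 0.294; 
0 0.402; 4 0.402; 8 0.397; 12 0.386; 16 0.375; 20 0.359; 24 0.338; 28 0.327; 32 0.319; 36 0.322; 40 0.336; 44 0.356; 48 0.378; 52 0.391; 56 0.4;
```

View pics/a5.png

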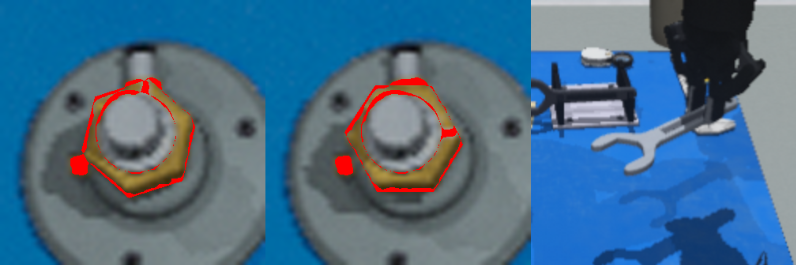

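Emit:
{"api": "apply_moves", "payload": {
  "fingers": [0.85, 0.85, 0.85, 0.85, 0.85, 0.85, 0.85],
  "dp": [
    [4, -0.5, 0],
    [8, -1, 0],
    [12, -1.5, 0],
    [14.86, -1.76, 0],
    [14.86, -1.76, 0],
    [14.86, -1.76, 0],
    [14.86, -1.76, 0]
  ],
  "yaw": [-2, -4, -6, -8.2, -8.2, -8.2, -8.2]
}}

```text
clock: 17.25
position: [526.4, -128.2, 292.4]
ee_rot: [-0.259, 0.966, 0.002, -0.0]
contact_force: [0.3, -0.8, -1.5]
gripper_width: 19.3
```

```bash
python3 st.py
python3 - <<'E'
from h import *
import pickle
o=[]
s=read_state();p=s["position"];a=np.radians(30)
w=np.array([np.cos(a),np.sin(a)]);n=np.array([-w[1],w[0]])
for nm in("top","side"):
    d=cam(nm);pickle.dump(d,open(f"{nm}4.pkl","wb"));u,v=proj(d,(625,-75,90)).astype(int);u0,v0=u-50,v-45;S=4
    im=cv2.resize(d["color"][v0:v0+100,u0:u0+100],None,fx=S,fy=S,interpolation=3)
    J=p[:2]+w*128.6
    for pt in [J+w*19.5+n*30,J+w*19.5-n*30,J-w*25.5,J+w*15+n*21.2,J+w*15-n*21.2,J-w*10+n*21.2,J-w*10-n*21.2]:
        cv2.circle(im,tuple(((proj(d,(*pt,p[2]-167))-(u0,v0)+.5)*S).astype(int).tolist()),3,(0,0,255),1)
    o.append(im)
cv2.imwrite("pics/a6.png",np.hstack(o))
E
```

```text
t 17.25 [ 526.4 -128.2  292.4] yaw_y -60.03 F [ 0.29 -0.82 -1.5 ] T [-0.033  0.133 -0.001] w 19.33 q6 -1.10
```

View pics/a6.png

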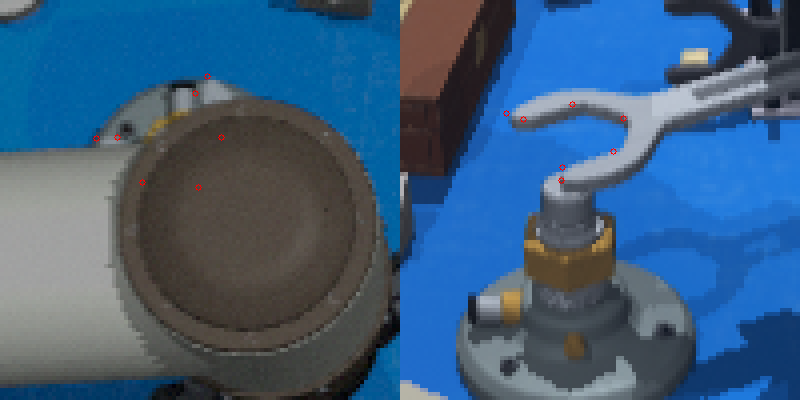

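Emit:
{"api": "apply_moves", "payload": {
  "fingers": [0.85, 0.85, 0.85, 0.85, 0.85, 0.85, 0.85],
  "dp": [
    [0.2, 0.05, -0.5],
    [0.2, 0.05, -1.5],
    [0.2, 0.05, -2.5],
    [0.2, 0.05, -3.3],
    [0.2, 0.05, -4.0],
    [0.2, 0.05, -4.0],
    [0.2, 0.05, -4.0]
  ],
  "yaw": [0, 0, 0, 0, 0, 0, 0]
}}

```text
clock: 18.05
position: [528.7, -127.7, 253.3]
ee_rot: [-0.259, 0.966, 0.001, 0.001]
contact_force: [1.0, 0.4, -0.7]
gripper_width: 19.6
```

```bash
python3 st.py
```

```text
t 18.05 [ 528.7 -127.7  253.3] yaw_y -60.01 F [ 0.97  0.43 -0.66] T [-0.025  0.09   0.018] w 19.64 q6 -1.10
```

Emit:
{"api": "apply_moves", "payload": {
  "fingers": [0.85, 0.85, 0.85, 0.85],
  "dp": [
    [0, 0, -0.3],
    [0, 0, -0.6],
    [0, 0, -0.8],
    [0, 0, -0.8]
  ],
  "yaw": [0, 0, 0, 0]
}}

```text
clock: 18.45
position: [529.0, -127.8, 245.5]
ee_rot: [-0.259, 0.966, 0.001, 0.001]
contact_force: [-0.5, 0.2, 0.1]
gripper_width: 19.5
```

```bash
python3 st.py
```

```text
t 18.45 [ 529.  -127.8  245.5] yaw_y -60.01 F [-0.53  0.18  0.11] T [ 0.089 -0.084  0.028] w 19.54 q6 -1.10
```

Emit:
{"api": "apply_moves", "payload": {
  "fingers": [0.85, 0.85, 0.85],
  "dp": [
    [0, 0, -0.2],
    [0, 0, -0.4],
    [0, 0, -0.4]
  ],
  "yaw": [0, 0, 0]
}}

```text
clock: 18.75
position: [529.0, -127.8, 241.6]
ee_rot: [-0.259, 0.966, 0.001, 0.002]
contact_force: [-1.0, -0.6, 2.0]
gripper_width: 19.5
```

```bash
python3 st.py
python3 - <<'E'
from h import *
d=cam("side");u,v=proj(d,(620,-75,70)).astype(int);S=6;cv2.imwrite("pics/a7.png",cv2.resize(d["color"][v-45:v+45,u-60:u+60],None,fx=S,fy=S,interpolation=3))
E
```

```text
t 18.75 [ 529.  -127.8  241.6] yaw_y -60.00 F [-1.   -0.64  1.98] T [ 0.114 -0.005  0.04 ] w 19.48 q6 -1.10
```

View pics/a7.png

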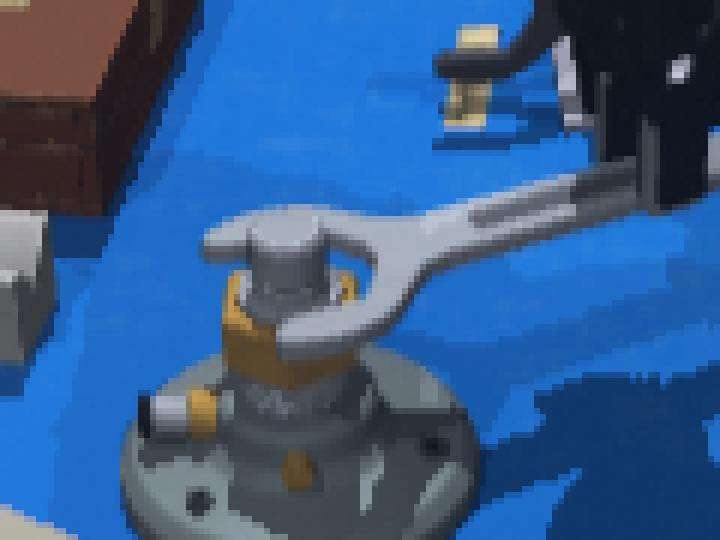

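Run:
```python
from h import *
import pickle
d=pickle.load(open("side4.pkl","rb"));u,v=proj(d,(620,-75,70)).astype(int)
f=lambda P:((proj(d,P)-(u-60,v-45)+.5)*6).round().astype(int).tolist()
a=np.radians(30);w=np.array([np.cos(a),np.sin(a)]);n=np.array([-w[1],w[0]])
J=np.array([529,-127.8])+w*128.6;print(J)
for z in(58,62,66,70,74): print(z,[f((*(J+w*x+n*y),z)) for x,y in((19.5,27),(19.5,-27),(-25.5,0))])
print("nut corners z72",[f((642.2+23.7*np.cos(t),-63+23.7*np.sin(t),72)) for t in np.radians(30+60*np.arange(6))],"bottom",[f((642.2+23.7*np.cos(t),-63+23.7*np.sin(t),52)) for t in np.radians(30+60*np.arange(6))], "nose",f((642.2,-63,98)))
```

```text
[640.37086693 -63.5       ]
58 [[277, 398], [205, 303], [370, 306]]
62 [[276, 387], [204, 293], [370, 296]]
66 [[275, 377], [203, 283], [369, 286]]
70 [[275, 367], [203, 272], [368, 275]]
74 [[274, 356], [202, 262], [368, 265]]
nut corners z72 [[219, 319], [282, 343], [352, 320], [358, 273], [295, 250], [227, 272]] bottom [[223, 370], [285, 394], [355, 371], [359, 323], [298, 300], [230, 322]] nose [284, 228]
```

Emit:
{"api": "apply_moves", "payload": {
  "fingers": [0.85, 0.85, 0.85, 0.85, 0.85, 0.85],
  "dp": [
    [0, 0, 0.4],
    [0.2, -0.32, 0.4],
    [0.39, -0.63, 0.4],
    [0.39, -0.63, 0.1],
    [0.39, -0.63, -0.3],
    [0.39, -0.63, -0.3]
  ],
  "yaw": [0, 1.6, 3.3, 3.3, 3.3, 3.3]
}}

```text
clock: 19.4
position: [533.3, -134.1, 238.7]
ee_rot: [-0.286, 0.958, 0.001, 0.002]
contact_force: [0.7, -1.4, 2.1]
gripper_width: 19.4
```

```bash
python3 st.py
python3 - <<'E'
from h import *
d=cam("side");u,v=proj(d,(620,-75,70)).astype(int);S=6;cv2.imwrite("pics/a8.png",cv2.resize(d["color"][v-45:v+45,u-60:u+60],None,fx=S,fy=S,interpolation=3))
E
```

```text
t 19.40 [ 533.3 -134.1  238.7] yaw_y -56.76 F [ 0.67 -1.39  2.11] T [-0.155 -0.459 -0.132] w 19.37 q6 -1.04
```

```bash
cat > asc.py <<'E'
from h import *
def asc(d):
    u,v=proj(d,(620,-75,70)).astype(int);im=d["color"][v-13:v+25,u-28:u+18].astype(int)
    for i,r in enumerate(im):
        print(f"{i+32:3d} "+"".join("Y" if p[2]-p[0]>8 else "." if p[0]-p[2]>70 else "#" if p.mean()>140 else "+" if p.mean()>95 else "-" for p in r))
E
python3 - <<'E'
from asc import *
im=cv2.imread("pics/a7.png")
d=cam("side");u,v=proj(d,(620,-75,70)).astype(int)
e=dict(d);c=d["color"].copy();c[v-45:v+45,u-60:u+60]=cv2.resize(im,(120,90),interpolation=cv2.INTER_AREA);e["color"]=c
asc(e);print();asc(d)
E
```

```text
32 ..............................................
 33 ..............................................
 34 ................####.......................###
 35 ..........################.............#######
 36 .......#######################################
 37 .....#########################################
 38 ...##################++#######################
 39 ..#######+###########+-+++####################
 40 ..+####++-+########++-----+++#################
 41 ..-++++----++#####++---------+#############+++
 42 ..----------++++++----....----+##########++---
 43 ...----..-------------.......--########++-----
 44 .........--------------.......+#######+----...
 45 .......Y##-------------++Y+...+######+--......
 46 ......YY##-------------#+YY-..#######--.......
 47 ......YY##--+----------##YY-..######+-........
 48 ......YY#+--+----------##YY-..#####+--........
 49 .....+YY#+----+--------#+YYY.######--.........
 50 .....YYY+--------------++Y########+-..........
 51 .....YYY--+-+-------++###########+--..........
 52 .....YYYYY--++-+++##############+--...........
 53 .....YYYYYY----+##########
[... 2075 characters left out ...]
YYYYYY++++++++++------...............
 57 .....-YYYYYYYYY-+-+----------++...............
 58 .....YYYYYYYYYY-------------+++++.............
 59 ...++YYYYYYYYYY--------YYYY-+++++++...........
 60 .++++YYYYYYYYYYYYYYYYYYYYYYY-++++++++.........
 61 ++++++YYYYYYYYYYYYYYYYYYYYY---+++++++++.......
 62 +++++---YYYYYYYYYYYYYYYY------++++++++++......
 63 +++++------YYYYYYYYYY----------++++++++++.....
 64 YY------------YYYY-------------++++++++++++...
 65 YYYYY--------++--------------+--+++++++++++-..
 66 YYYY-++-----+-+------------------++++++++---..
 67 YYYY-++----++-+++-----------+------+---------.
 68 YYYY-++-------++------------------------------
 69 YYYY-+----------------------------------------
```

Emit:
{"api": "apply_moves", "payload": {
  "fingers": [0.85, 0.85, 0.85, 0.85, 0.85, 0.85, 0.85],
  "dp": [
    [0, 0, 0.5],
    [0, 0, 0.5],
    [-1.5, -0.99, 0.5],
    [-3, -1.97, 0.5],
    [-4.6, -3.02, 0.5],
    [-4.6, -3.02, 0.5],
    [-4.6, -3.02, 0.5]
  ],
  "yaw": [0, 0, 0, 0, 0, 0, 0]
}}

```text
clock: 20.2
position: [486.4, -165.1, 244.2]
ee_rot: [-0.286, 0.958, 0.001, 0.002]
contact_force: [0.4, -0.1, -1.5]
gripper_width: 19.3
```

```bash
python3 st.py
cat >> asc.py <<'E'
def asc2(d,P,w=30,h=20):
    u,v=proj(d,P).round().astype(int);im=d["color"][v-h:v+h,u-w:u+w].astype(int);print("u0,v0",u-w,v-h)
    for i,r in enumerate(im):
        print(f"{i+v-h:3d} "+"".join("Y" if p[2]-p[0]>8 else "." if p[0]-p[2]>70 else "#" if p.mean()>140 else "+" if p.mean()>95 else "-" for p in r))
E
python3 - <<'E'
from asc import *
d=cam("side");s=read_state();p=s["position"];a=np.radians(33.25);w=np.array([np.cos(a),np.sin(a)]);n=np.array([-w[1],w[0]])
J=p[:2]+w*128.6;print(J)
asc2(d,(*J,70))
for z in(62,66,70,74): print(z,[proj(d,(*(J+w*x+n*y),z)).tolist() for x,y in((19.5,27),(19.5,-27),(-25.5,0),(-60,10.5))])
E
```

```text
t 20.20 [ 486.4 -165.1  244.2] yaw_y -56.80 F [ 0.43 -0.12 -1.49] T [-0.021  0.029  0.01 ] w 19.30 q6 -0.98
[594.58109454 -94.32016857]
u0,v0 287 249
249 ..............................YYYYYYY............-++++++++++
250 ..................................................----------
251 ............................................................
252 .........................................................###
253 ......................................................######
254 ....................................................######++
255 ...........................#########.............########+++
256 .......................###################################++
257 ....................########################################
258 ..................###########++++###########################
259 .................##########++----+++++####################++
260 ................########+++-----------++++#############+++--
261 ...............######+++-----.....--------+###########+-----
262 ...............++++++-----.............----+########++----..
263 ...............---------............
[... 1221 characters left out ...]
......................................
283 YYYYYYYYYYYYYYY-............................................
284 YYYYYYYYYYYYYYY-............................................
285 YYYYYYYYYYYYYYY-............................................
286 YYYYYYYYYYYYYYYY++..........................................
287 YYYYYYYYYYYYYYYY+++++.......................................
288 YYYYYYYYYYYYYYY-+++++++.....................................
62 [[315.4, 282.9], [301.3, 268.4], [328.3, 268.0], [346.1, 265.1]]
66 [[315.4, 281.2], [301.2, 266.7], [328.3, 266.3], [346.1, 263.4]]
70 [[315.3, 279.5], [301.1, 265.1], [328.3, 264.6], [346.2, 261.7]]
74 [[315.3, 277.8], [301.0, 263.4], [328.2, 263.0], [346.2, 260.1]]
```

Emit:
{"api": "apply_moves", "payload": {
  "fingers": [0.85, 0.85, 0.85, 0.85, 0.85, 0.85, 0.85, 0.85],
  "dp": [
    [-0.13, 0.26, -0.5],
    [-0.13, 0.26, -1.0],
    [-0.13, 0.26, -1.0],
    [0.7, 0.8, -1.0],
    [1.5, 1.3, -1.0],
    [2.4, 1.87, -1.0],
    [3.24, 2.41, -1.0],
    [3.24, 2.41, -1.0]
  ],
  "yaw": [-0.7, -0.7, -0.7, -0.7, -0.7, -0.7, -0.7, -0.7]
}}

```text
clock: 21.05
position: [521.0, -139.8, 234.4]
ee_rot: [-0.281, 0.96, 0.0, 0.003]
contact_force: [0.2, 0.0, -1.6]
gripper_width: 19.1
```

```bash
python3 st.py;python3 - <<'E'
from asc import *
asc(cam("side"))
E
```

```text
t 21.05 [ 521.  -139.8  234.4] yaw_y -57.37 F [ 0.25  0.01 -1.63] T [-0.057  0.075 -0.039] w 19.14 q6 -1.04
 32 ..............................................
 33 ..............................................
 34 ..............................................
 35 .............######...........................
 36 ...........##########.........................
 37 ..........##################...............###
 38 ..........###########+########################
 39 .........+###########++#######################
 40 .........-+########++-+++#####################
 41 .........--++#####++-----+++++################
 42 ........#---++++++------------++++############
 43 ........#-----+--------...-------++###########
 44 .......++--------------+.......-----##########
 45 .......YY#-------------++Y+.......--+########+
 46 ......YY##-------------#YYY-........+#######+-
 47 ......YY##--+----------##YY-.........######+--
 48 ......YY#+--+----------##YY-.........######--.
 49 .....+YY#+----+--------#+YY-........######+-..
 50 .....YYY+--------------+-YYY........######--..
 51 .....YYY--+-+------
[... 245 characters left out ...]
YYYYYYYYYYYYYY+############++---.....
 57 .....-YYYYYYYYYYYYYYYY+###########++----......
 58 .....YYYYYYYYYYYYYYYY-#########+++----........
 59 ...++YYYYYYYYYYYYYYYY-####+++++------.........
 60 .++++YYYYYYYYYYYYYYYY-++++---------++.........
 61 +++++++YYYYYYYYYYYYYYY-----------++++++.......
 62 +++++++-YYYYYYYYYYYYYY------+--+++++++++......
 63 +++++++----YYYYYYYYYY--------+-++++++++++.....
 64 YYYYY++-------YYYY-----------+-----++++++++...
 65 YYYYY++------++--------------+-------+++-++-..
 66 YYYYY++-----+++-----------------------------..
 67 YYYYY++----++-+++-----------+----------------.
 68 YYYY-++-------++------------------------------
 69 YYYY-+----------------------------------------
```

Emit:
{"api": "apply_moves", "payload": {
  "fingers": [0.85, 0.85, 0.85, 0.85, 0.85],
  "dp": [
    [0.35, 0.22, 0],
    [0.7, 0.44, 0],
    [1.0, 0.64, 0],
    [1.2, 0.76, 0],
    [1.2, 0.76, 0]
  ],
  "yaw": [0, 0, 0, 0, 0]
}}

```text
clock: 21.6
position: [532.4, -132.5, 234.2]
ee_rot: [-0.281, 0.96, 0.001, 0.003]
contact_force: [-0.4, -0.1, -1.6]
gripper_width: 19.0
```

```bash
python3 st.py;python3 - <<'E'
from asc import *
asc(cam("side"))
E
```

```text
t 21.60 [ 532.4 -132.5  234.2] yaw_y -57.40 F [-0.41 -0.14 -1.63] T [-0.069  0.098  0.023] w 18.96 q6 -1.05
 32 ..............................................
 33 ..............................................
 34 ..............................................
 35 .............######...........................
 36 ...........##########.........................
 37 ..........###########.......................##
 38 ..........###########+...................#####
 39 .........+###########+................#######+
 40 .........-+########++-+####.......###########+
 41 ........#--++##+##++--+#######################
 42 ......###---++++++----+#######################
 43 ....#####--------------+######################
 44 ...######+-------------++++##################+
 45 ..####YYY#-------------+YYY++#############+++-
 46 .+####YY##-------------#YYYY-+###########+----
 47 .-+++YYY##--+----------+#YYY--+########+-----.
 48 ..---YYY#+--+----------##YYY.-+#######+---....
 49 ...--YYY#+----+--------#+YY-..+######+--......
 50 .....YYY+--------------+YYYY..#######--.......
 51 .....YYY--+-+------
[... 245 characters left out ...]
YYYYYYYYYYYYYY+#########+--..........
 57 .....-YYYYYYYYYYYYYYY###########+---..........
 58 .....YYYYYYYYYYYYY#############+---...........
 59 ...++YYYYYYYYYYY+############++---+...........
 60 .++++YYYYYYYYYY+###########++----++++.........
 61 ++++++YYYYYYYYY+#######++++-----+++++++.......
 62 +++++---YYYYYYY-+++++++--------+++++++++......
 63 +++++------YYYY----------------++++++++++.....
 64 YY------------Y----------------+++++++++++-...
 65 YYYYY++------++--------------+--+++++++++++-..
 66 YYYYY++-----+-+------------------++-++------..
 67 YYYYY++----++-+++-----------+----------------.
 68 YYYY-++-------++------------------------------
 69 YYYY-+----------------------------------------
```

```bash
cat > arc.py <<'E'
import sys
from h import *
s=read_state();p=s["position"][:2];N=np.array([642.2,-62.4]);q=s["ee_rot"];al=(np.degrees(np.arctan2(q[1],q[0]))*2)%180
al=al if al<90 else al-180
r=float(sys.argv[1]);angs=[float(x) for x in sys.argv[2:]]
print("alpha",al,"r",np.linalg.norm(N-p),"pos ang",np.degrees(np.arctan2(*(N-p)[::-1])))
for a in angs:
    t=np.radians(a);T=N-r*np.array([np.cos(t),np.sin(t)]);print(a,((T-p)/10).round(2),"yaw",round(a-al,1))
E
python3 arc.py 127.8 32.6 31.6 30.6 29.6 28.6
```

```text
alpha 32.591236365181516 r 130.4750094770432 pos ang 32.51000136997596
32.6 [0.24 0.13] yaw 0.0
31.6 [0.12 0.32] yaw -1.0
30.6 [0.   0.51] yaw -2.0
29.6 [-0.11  0.7 ] yaw -3.0
28.6 [-0.22  0.89] yaw -4.0
```

Emit:
{"api": "apply_moves", "payload": {
  "fingers": [0.85, 0.85, 0.85, 0.85],
  "dp": [
    [0.24, 0.13, 0],
    [0.12, 0.32, 0],
    [0.0, 0.51, 0],
    [0.0, 0.51, 0]
  ],
  "yaw": [0, -1, -2, -2]
}}

```text
clock: 22.05
position: [531.9, -127.2, 234.1]
ee_rot: [-0.264, 0.965, 0.001, 0.002]
contact_force: [0.2, 0.3, -2.1]
gripper_width: 18.8
```

```bash
python3 st.py; python3 arc.py 127.8 29.6 28.6 27.6
```

```text
t 22.05 [ 531.9 -127.2  234.1] yaw_y -59.43 F [ 0.25  0.31 -2.15] T [-0.045  0.109 -0.042] w 18.79 q6 -1.10
alpha 30.56952583211654 r 127.94956552069836 pos ang 30.427842463158512
29.6 [-0.08  0.17] yaw -1.0
28.6 [-0.19  0.36] yaw -2.0
27.6 [-0.29  0.56] yaw -3.0
```

Emit:
{"api": "apply_moves", "payload": {
  "fingers": [0.85, 0.85, 0.85],
  "dp": [
    [-0.08, 0.17, 0],
    [-0.19, 0.36, 0],
    [-0.19, 0.36, 0]
  ],
  "yaw": [-1, -2, -2]
}}

```text
clock: 22.35
position: [529.8, -123.4, 234.1]
ee_rot: [-0.247, 0.969, 0.001, 0.002]
contact_force: [0.5, 0.2, -1.9]
gripper_width: 19.3
```

```bash
python3 st.py; python3 arc.py 127.8 27.6 26.6 25.6
```

```text
t 22.35 [ 529.8 -123.4  234.1] yaw_y -61.45 F [ 0.54  0.2  -1.93] T [-0.081  0.091 -0.018] w 19.31 q6 -1.14
alpha 28.551484270037093 r 127.90736583961731 pos ang 28.48040500962396
27.6 [-0.08  0.18] yaw -1.0
26.6 [-0.18  0.38] yaw -2.0
25.6 [-0.28  0.58] yaw -3.0
```

Emit:
{"api": "apply_moves", "payload": {
  "fingers": [0.85, 0.85, 0.85],
  "dp": [
    [-0.08, 0.18, 0],
    [-0.18, 0.38, 0],
    [-0.18, 0.38, 0]
  ],
  "yaw": [-1, -2, -2]
}}

```text
clock: 22.65
position: [527.8, -119.4, 234.1]
ee_rot: [-0.229, 0.973, 0.001, 0.002]
contact_force: [0.1, -0.6, -0.7]
gripper_width: 19.5
```

```bash
python3 st.py; python3 arc.py 127.8 25.6 24.6 23.6;python3 - <<'E'
from asc import *
asc(cam("side"))
E
```

```text
t 22.65 [ 527.8 -119.4  234.1] yaw_y -63.47 F [ 0.13 -0.55 -0.75] T [-0.094  0.071 -0.059] w 19.45 q6 -1.18
alpha 26.525279906439636 r 127.77968077560685 pos ang 26.49666575496459
25.6 [-0.09  0.18] yaw -0.9
24.6 [-0.18  0.38] yaw -1.9
23.6 [-0.28  0.58] yaw -2.9
 32 ..............................................
 33 ..............................................
 34 ..............................................
 35 .............######...........................
 36 ...........##########.........................
 37 ..........###########.........................
 38 ..........###########+........................
 39 .........+###########+.......................#
 40 .........-+########++-+..................#####
 41 ........#--++#####++--+#####..........#######+
 42 .....####---++++++----+#######################
 43 ....#####-------------+#######################
 44 ..#######+-------------++#####################
 45 .+####YYY#-------------+YYY###################
 46 .-####YY##-------------#+YYY+#################
 47 .-+++YYY##--+----------##YYY-#############++++
 48 ..---YYY#+--+---
[... 401 characters left out ...]
YYYYYYYYYYYYYYY+########--...........
 57 .....-YYYYYYYYYYYYYYY###########+-............
 58 .....YYYYYYYYYYYY+############++--............
 59 ...++YYYYYYYYY###############+---++...........
 60 .++++YYYYYYYY##############++---+++++.........
 61 ++++++YYYYYY############+++----++++++++.......
 62 +++++---YYYY+######+++++-------+++++++++......
 63 +++++------Y-++++++------------++++++++++.....
 64 YY-----------------------------+++++++++++-...
 65 YYYYY++-------------------------+++++++++++-..
 66 YYYYY++-----+-+------------------++++++++++-..
 67 YYYYY++----++-+++-----------+----+++++++++++-.
 68 YYYY-++-------++------------------------------
 69 YYYY-+----------------------------------------
```

Emit:
{"api": "apply_moves", "payload": {
  "fingers": [0.85, 0.85, 0.85],
  "dp": [
    [-0.09, 0.18, 0],
    [-0.18, 0.38, 0],
    [-0.18, 0.38, 0]
  ],
  "yaw": [-0.9, -1.9, -1.9]
}}

```text
clock: 23.0
position: [526.3, -115.6, 234.4]
ee_rot: [-0.214, 0.977, 0.0, 0.003]
contact_force: [-0.6, -1.9, -1.2]
gripper_width: 19.0
```

```bash
python3 st.py; python3 arc.py 127.8 23.6 22.6 21.6
```

```text
t 23.00 [ 526.3 -115.6  234.4] yaw_y -65.34 F [-0.55 -1.93 -1.16] T [-0.392 -0.124  0.07 ] w 19.04 q6 -1.22
alpha 24.65524195208974 r 127.49012282745213 pos ang 24.653243796186754
23.6 [-0.12  0.2 ] yaw -1.1
22.6 [-0.21  0.41] yaw -2.1
21.6 [-0.3   0.61] yaw -3.1
```

Emit:
{"api": "apply_moves", "payload": {
  "fingers": [0.85, 0.85, 0.85],
  "dp": [
    [-0.12, 0.2, 0],
    [-0.21, 0.41, 0],
    [-0.21, 0.41, 0]
  ],
  "yaw": [-1.1, -2.1, -2.1]
}}

```text
clock: 23.3
position: [524.4, -111.3, 234.5]
ee_rot: [-0.195, 0.981, 0.0, 0.003]
contact_force: [1.4, -1.1, -1.8]
gripper_width: 19.0
```

```bash
python3 st.py; python3 arc.py 127.8 21.6 20.6 19.6
```

```text
t 23.30 [ 524.4 -111.3  234.5] yaw_y -67.46 F [ 1.36 -1.15 -1.84] T [-0.629 -0.385  0.111] w 18.97 q6 -1.27
alpha 22.53531346666088 r 127.55052649690225 pos ang 22.54692122754319
21.6 [-0.1   0.19] yaw -0.9
20.6 [-0.18  0.39] yaw -1.9
19.6 [-0.26  0.6 ] yaw -2.9
```

Emit:
{"api": "apply_moves", "payload": {
  "fingers": [0.85, 0.85, 0.85],
  "dp": [
    [-0.1, 0.19, 0],
    [-0.18, 0.39, 0],
    [-0.18, 0.39, 0]
  ],
  "yaw": [-0.9, -1.9, -1.9]
}}

```text
clock: 23.6
position: [522.6, -107.2, 234.6]
ee_rot: [-0.179, 0.984, 0.0, 0.003]
contact_force: [1.7, -2.1, -1.2]
gripper_width: 19.0
```

```bash
python3 st.py; python3 arc.py 127.8 19.6 18.6 17.6;python3 - <<'E'
from asc import *
import pickle
d=cam("side");asc(d);pickle.dump(d,open("side5.pkl","wb"))
E
```

```text
t 23.60 [ 522.6 -107.2  234.6] yaw_y -69.39 F [ 1.7  -2.09 -1.15] T [-0.686 -0.405  0.056] w 19.02 q6 -1.31
alpha 20.605654679319684 r 127.67954517291913 pos ang 20.53812838565474
19.6 [-0.08  0.19] yaw -1.0
18.6 [-0.16  0.4 ] yaw -2.0
17.6 [-0.23  0.62] yaw -3.0
 32 ..............................................
 33 ..............................................
 34 ..............................................
 35 .............######...........................
 36 ...........##########.........................
 37 ..........###########.........................
 38 ..........###########+........................
 39 .........+###########+........................
 40 .........-+########++--.......................
 41 ........#--++#####++--+###...................#
 42 .....####---++++++----+#######..........######
 43 ....#####-------------+#######################
 44 ..######Y+-------------#######################
 45 ..+###YYY#-------------+YYY###################
 46 ..-+++YY##-------------#+YYY##################
 47 ...---YY##--+----------##YYY+#################
 48 ....-+YY#+--+---
[... 401 characters left out ...]
YYYYYYYYYYYYYYYYY#######--...........
 57 .....YYYYYYYYYYYYYYYY+##########--............
 58 .....YYYYYYYYYYY+#############+---............
 59 ...++YYYYYYYY################+---++...........
 60 .++++YYYYYY################++---+++++.........
 61 ++++++YYYY##############+++----++++++++.......
 62 +++++----Y+#########++++-------+++++++++......
 63 +++++------+++++++++-----------++++++++++.....
 64 YYY--++------------------------+++++++++++-...
 65 YYYYY++-------------------------+++++++++++-..
 66 YYYYY++-----+-+------------------++++++++++-..
 67 YYYYY++----++-++------------+----+++++++++++-.
 68 YYYY-++-------++------------------+++++++++++-
 69 YYYY-+--------------------------------++++++--
```

```bash
python3 arc.py 127.8 17 13 9 5 1 -3 -7 -11 -14 -14
```

```text
alpha 20.62557922735502 r 127.66280474640519 pos ang 20.56658818401356
17.0 [-0.27  0.75] yaw -3.6
13.0 [-0.5   1.61] yaw -7.6
9.0 [-0.67  2.49] yaw -11.6
5.0 [-0.78  3.37] yaw -15.6
1.0 [-0.83  4.26] yaw -19.6
-3.0 [-0.81  5.15] yaw -23.6
-7.0 [-0.73  6.04] yaw -27.6
-11.0 [-0.59  6.92] yaw -31.6
-14.0 [-0.45  7.58] yaw -34.6
-14.0 [-0.45  7.58] yaw -34.6
```

Emit:
{"api": "apply_moves", "payload": {
  "fingers": [0.85, 0.85, 0.85, 0.85, 0.85, 0.85, 0.85, 0.85, 0.85, 0.85],
  "dp": [
    [-0.27, 0.75, 0],
    [-0.5, 1.61, 0],
    [-0.67, 2.49, 0],
    [-0.78, 3.37, 0],
    [-0.83, 4.26, 0],
    [-0.81, 5.15, 0],
    [-0.73, 6.04, 0],
    [-0.59, 6.92, 0],
    [-0.45, 7.58, 0],
    [-0.45, 7.58, 0]
  ],
  "yaw": [-3.6, -7.6, -11.6, -15.6, -19.6, -23.6, -27.6, -31.6, -34.6, -34.6]
}}

```text
clock: 24.65
position: [518.0, -31.1, 234.5]
ee_rot: [0.122, 0.993, -0.001, 0.003]
contact_force: [1.6, -0.9, -2.5]
gripper_width: 19.7
```

```bash
python3 st.py; python3 arc.py 127.8 -16 -18 -19 -20.5;python3 - <<'E'
from asc import *
import pickle
d=cam("side");asc(d);pickle.dump(d,open("side6.pkl","wb"))
E
```

```text
t 24.65 [518.  -31.1 234.5] yaw_y 76.03 F [ 1.6  -0.94 -2.48] T [-0.538 -0.397  0.034] w 19.68 q6 -2.07
alpha -13.967370125405921 r 128.0473774473141 pos ang -14.165419274107377
-16.0 [0.13 0.39] yaw -2.0
-18.0 [0.26 0.82] yaw -4.0
-19.0 [0.33 1.03] yaw -5.0
-20.5 [0.44 1.34] yaw -6.5
 32 ..............................................
 33 ..............................................
 34 ..............................................
 35 .............######...........................
 36 ...........##########.........................
 37 ..........###########.........................
 38 ..........###########+........................
 39 .........+###########+........................
 40 .........-+########++-+.......................
 41 .........--++#####++--+###....................
 42 .........---++++++----+######.................
 43 .........-----+-------+########...............
 44 .........--------------#Y#######..............
 45 .........#-------------#YY+######.............
 46 .......Y##-------------#YYY#######............
 47 ......YY##--+----------##YY+#######..........
[... 423 characters left out ...]
YYYYYYYYYYYYYYYY#####################
 57 ..#######++YYYYYYYYYYYY#######################
 58 .##############++YYYY#########################
 59 .+############################+++--++++++++###
 60 .-+########################++--------------+++
 61 +--+++##################+++-------+-++--------
 62 ++----+++##########++++--------+++++++++-...--
 63 ++++-----++++++++++------------++++++++++.....
 64 YYYYY+-------------------------++++++++++++...
 65 YYYYY---------------------------+++++++++++-..
 66 YYYYY----------------------------++++++++++-..
 67 YYYYY----------------------------+++++++++++-.
 68 YYYY------------------------------+++++++++++-
 69 YYYY------------------------------+++++++++++-
```

Emit:
{"api": "apply_moves", "payload": {
  "fingers": [0.85, 0.85, 0.85, 0.85],
  "dp": [
    [0.13, 0.39, 0],
    [0.26, 0.82, 0],
    [0.41, 1.24, 0],
    [0.41, 1.24, 0]
  ],
  "yaw": [-2, -4, -6, -6]
}}

```text
clock: 25.1
position: [521.8, -19.0, 234.3]
ee_rot: [0.173, 0.985, -0.001, 0.003]
contact_force: [1.2, -1.2, -2.1]
gripper_width: 19.4
```

```bash
python3 st.py; python3 arc.py 127.8 -19 -18 -17
python3 - <<'E'
from fit import *
d7=cam("side");pickle.dump(d7,open("side7.pkl","wb"))
for k in(0,2,4,5,6,7):
    d=pickle.load(open(f"side{k}.pkl","rb"));m,model,im=run(d,641.9,-64.3)
    br=(im[...,2]-im[...,0])>8
    g=(im.max(2)-im.min(2)<45)&(im.mean(2)>95)   # bright grey: ignore
    bad=cv2.dilate(g.astype(np.uint8),np.ones((9,9)))>0
    vv=np.arange(im.shape[0])[:,None];ok=~bad&(vv<36*6)&(vv>14*6)
    # below near arm ignore: columns where bright grey lies above
    ok&=~(np.cumsum(g&(vv>30*6),0)>0)
    r=[]
    for th in range(-14,46,3):
        c=lambda p:((model((p[0],p[1],th))^br)&ok).sum()
        b=minimize(c,(641.9,-64.3),method="Nelder-Mead",options=dict(maxiter=30,initial_simplex=[(641,-65),(643,-64),(642,-62.5)]));r.append(int(b.fun))
    print(k,dict(zip(range(-14,46,3),r)))
E
```

```text
t 25.10 [521.8 -19.  234.3] yaw_y 70.12 F [ 1.25 -1.24 -2.07] T [-0.542 -0.202  0.052] w 19.37 q6 -2.20
alpha -19.880912980471123 r 127.94958411888398 pos ang -19.81548066952013
-19.0 [-0.05 -0.18] yaw 0.9
-18.0 [-0.12 -0.39] yaw 1.9
-17.0 [-0.18 -0.6 ] yaw 2.9
0 {-14: 224, -11: 314, -8: 389, -5: 480, -2: 565, 1: 633, 4: 696, 7: 747, 10: 751, 13: 743, 16: 717, 19: 659, 22: 598, 25: 523, 28: 462, 31: 376, 34: 357, 37: 324, 40: 246, 43: 191}
2 {-14: 419, -11: 542, -8: 622, -5: 704, -2: 794, 1: 814, 4: 846, 7: 839, 10: 816, 13: 768, 16: 719, 19: 577, 22: 463, 25: 350, 28: 226, 31: 128, 34: 91, 37: 136, 40: 207, 43: 294}
4 {-14: 891, -11: 1014, -8: 1118, -5: 1210, -2: 1270, 1: 1344, 4: 1369, 7: 1387, 10: 1355, 13: 1333, 16: 1276, 19: 1166, 22: 1062, 25: 937, 28: 811, 31: 681, 34: 540, 37: 542, 40: 630, 43: 775}
5 {-14: 178, -11: 223, -8: 261, -5: 292, -2: 299, 1: 320, 4: 326, 7: 321, 10: 308, 13: 297, 16: 278, 19: 258, 22: 246, 25: 207, 28: 181, 31: 120, 34: 75, 37: 96, 40: 106, 43: 127}
6 {-14: 131, -11: 136, -8: 142, -5: 156, -2: 178, 1: 200, 4: 214, 7: 232, 10: 256, 13: 273, 16: 297, 19: 270, 22: 263, 25: 254, 28: 238, 31: 229, 34: 225, 37: 221, 40: 185, 43: 140}
7 {-14: 110, -11: 143, -8: 185, -5: 209, -2: 228, 1: 262, 4: 274, 7: 287, 10: 303, 13: 325, 16: 334, 19: 335, 22: 288, 25: 260, 28: 211, 31: 184, 34: 164, 37: 164, 40: 134, 43: 104}
```

Emit:
{"api": "apply_moves", "payload": {
  "fingers": [0.85, 0.85, 0.85, 0.85, 0.85, 0.85, 0.85, 0.85],
  "dp": [
    [-0.1, -0.3, 0],
    [-0.18, -0.6, 0],
    [-1.6, -0.17, 0],
    [-3.0, 0.26, 0],
    [-4.4, 0.69, 0],
    [-5.8, 1.1, 0],
    [-9, 1.1, 2],
    [-9, 1.1, 2]
  ],
  "yaw": [1.4, 2.9, 2.9, 2.9, 2.9, 2.9, 2.9, 2.9]
}}

```text
clock: 25.95
position: [428.4, -8.8, 255.2]
ee_rot: [0.147, 0.989, -0.001, 0.002]
contact_force: [0.0, 0.5, -1.7]
gripper_width: 19.3
```

```bash
python3 st.py
python3 - <<'E'
from fit import *
from asc import asc2
d=cam("side");pickle.dump(d,open("side8.pkl","wb"));t=cam("top");pickle.dump(t,open("top8.pkl","wb"))
for k in(2,8):
    d=pickle.load(open(f"side{k}.pkl","rb"));m,model,im=run(d,641.9,-64.3);br=(im[...,2]-im[...,0])>8
    vv=np.arange(im.shape[0])[:,None];ok=(vv<46*6)&(vv>14*6)
    R=range(-20,40,3);print(k,{th:int(minimize(lambda p:((model((p[0],p[1],th))^br)&ok).sum(),(641.9,-64.3),method="Nelder-Mead",options=dict(maxiter=30,initial_simplex=[(641,-65),(643,-64),(642,-62.5)])).fun) for th in R})
asc2(d,(620,-70,60),60,35)
asc2(t,(643,-62,62),25,18)
E
```

```text
t 25.95 [428.4  -8.8 255.2] yaw_y 73.05 F [ 0.04  0.55 -1.71] T [ 0.03   0.093 -0.027] w 19.28 q6 -2.23
2 {-20: 2429, -17: 2671, -14: 2881, -11: 3062, -8: 3195, -5: 3310, -2: 3358, 1: 3384, 4: 3405, 7: 3411, 10: 3380, 13: 3279, 16: 3200, 19: 3040, 22: 2839, 25: 2645, 28: 2417, 31: 2261, 34: 2129, 37: 2229}
8 {-20: 2323, -17: 2275, -14: 2336, -11: 2446, -8: 2595, -5: 2748, -2: 2931, 1: 3051, 4: 3151, 7: 3225, 10: 3308, 13: 3325, 16: 3323, 19: 3250, 22: 3181, 25: 3063, 28: 2929, 31: 2768, 34: 2657, 37: 2506}
u0,v0 243 246
246 YYYYYYYYYYYYYYY-----------................................................+YYYYYY............-+++-------++++++++++++++++
247 YYYYYYYYYYYY-YYY----------................................................+YYYYYY............-+++-----++++##############
248 YYYYYYYYYYYY-YYY---------.................................................+YYYYYY............-###+--+#++++##########++++
249 YYYYYYYYYYYY-YYY---------.................................................YYYYYYY............-#++++++++++++++++---------
250 YYYYYYYYYYYYYYYY--------..............................................
[... 9469 characters left out ...]
YYYYYYYYYY+########YY#YYYY+++---++++++++
218 .-++++----YYYYY-YYYYY+++##+-YYYYYYY-+++---++++++++
219 .-+++------YYYY--YYYYYYYYYYYYYYYYYY+++----++++++++
220 ---++-------Y-----YYYYYYYYYYYYYYYYY+++---+++++++++
221 ---++---------------YYYYYYYYYYYYYY+++----+++++++++
222 .--++----------------YYYYYYYYYY-++++----++++++++++
223 .--+++----------------YYYYYY----++++-----+++++++++
224 .--++++++--------------YY----+++++------++++++++++
225 .--+++++++----------------++++++------++++++++++++
226 .---+++++++------------+---+-----------+++++++++++
227 ..--++++++++--------------------------++++++++++++
228 ..---++++++++------------------------+++++++++++++
229 ...--+++++++++++++------------------++++++++++++++
```

Run:
```python
from fit import *
def th0(d,x0,y0,T,lo,hi,n):
    m,model,im=run(d,x0,y0);br=(im[...,2]-im[...,0])>T
    vv=np.arange(im.shape[0])[:,None];l,_=label(cv2.erode(br.astype(np.uint8),np.ones((9,9))));c=np.bincount(l.ravel());k=np.argmax(c[1:])+1
    br&=cv2.dilate((l==k).astype(np.uint8),np.ones((11,11)))>0
    R=np.arange(lo,hi,1.5);F=np.array([minimize(lambda p:(model((p[0],p[1],t))^br).sum(),(x0,y0),method="Nelder-Mead",options=dict(maxiter=40,initial_simplex=[(x0-1,y0-1),(x0+1.5,y0),(x0,y0+1.5)])).fun for t in R])
    i=np.argmin(F);w=slice(max(0,i-5),i+6);q=np.polyfit(R[w],F[w],2);print(n,"T",T,"min",R[i],F[i],"parab",round(-q[1]/2/q[0],1))
for T in(15,35):
    th0(pickle.load(open("top0.pkl","rb")),643.4,-61.3,T,30,75,"top0")
    th0(pickle.load(open("top2.pkl","rb")),643.4,-61.3,T,10,56,"top2")
    th0(pickle.load(open("top8.pkl","rb")),643.4,-61.3,T,-40,15,"top8")
for T in(4,8,15):
    for k,lo in((0,25),(2,10),(8,-40)): th0(pickle.load(open(f"side{k}.pkl","rb")),641.9,-64.3,T,lo,lo+50,f"side{k}")
```

```text
top0 T 15 min 51.0 2247.0 parab 50.9
top2 T 15 min 31.0 2347.0 parab 31.0
top8 T 15 min -10.0 2321.0 parab -10.5
top0 T 35 min 52.5 2623.0 parab 51.2
top2 T 35 min 29.5 3265.0 parab 28.4
top8 T 35 min -10.0 4437.0 parab -10.3
side0 T 4 min 47.5 1147.0 parab 46.0
side2 T 4 min 34.0 1016.0 parab 33.9
side8 T 4 min -17.5 1106.0 parab -16.4
side0 T 8 min 46.0 1137.0 parab 45.9
side2 T 8 min 35.5 981.0 parab 34.2
side8 T 8 min -17.5 1121.0 parab -16.8
side0 T 15 min 43.0 1276.0 parab 43.8
side2 T 15 min 35.5 1039.0 parab 34.6
side8 T 15 min -19.0 1192.0 parab -18.2
```

Emit:
{"api": "apply_moves", "payload": {
  "fingers": [0.85, 0.85, 0.85, 0.85, 0.85, 0.85, 0.85, 0.85, 0.85, 0.85],
  "dp": [
    [-1, -2, 0],
    [-2, -5, 0],
    [-3, -8, 0],
    [-4.3, -11.1, 0],
    [-4.3, -11.1, -1],
    [-4.3, -11.1, -3],
    [-4.3, -11.1, -5],
    [-4.3, -11.1, -6.5],
    [-4.3, -11.1, -7.2],
    [-4.3, -11.1, -7.2]
  ],
  "yaw": [7, 15, 23, 31, 37, 37, 37, 37, 37, 37]
}}

```text
clock: 27.05
position: [388.6, -119.3, 181.9]
ee_rot: [-0.174, 0.985, 0.001, 0.002]
contact_force: [0.4, -1.0, -1.3]
gripper_width: 19.4
```

```bash
python3 st.py
```

```text
t 27.05 [ 388.6 -119.3  181.9] yaw_y -69.93 F [ 0.4  -1.01 -1.33] T [-0.061  0.152 -0.018] w 19.35 q6 -1.32
```

Lower slowly, release, rise.

Emit:
{"api": "apply_moves", "payload": {
  "fingers": [0.85, 0.85, 0.85, 0.85, 0.85],
  "dp": [
    [0, 0, -0.2],
    [0, 0, -0.4],
    [0, 0, -0.55],
    [0, 0, -0.6],
    [0, 0, -0.6]
  ],
  "yaw": [0, 0, 0, 0, 0]
}}

```text
clock: 27.55
position: [388.6, -119.3, 176.1]
ee_rot: [-0.174, 0.985, 0.001, 0.002]
contact_force: [-0.4, -1.0, -2.0]
gripper_width: 19.3
```

```bash
python3 st.py
```

```text
t 27.55 [ 388.6 -119.3  176.1] yaw_y -69.93 F [-0.43 -1.04 -1.96] T [-0.012  0.022  0.005] w 19.31 q6 -1.32
```

Emit:
{"api": "apply_moves", "payload": {
  "fingers": [0.8, 0.7, 0.6, 0.5, 0.4, 0.4, 0.4, 0.4, 0.4, 0.4],
  "dp": [
    [0, 0, 0],
    [0, 0, 0],
    [0, 0, 0],
    [0, 0, 0],
    [0, 0, 0],
    [0, 0, 2],
    [0, 0, 6],
    [0, 0, 10],
    [0, 0, 14],
    [0, 0, 14]
  ],
  "yaw": [0, 0, 0, 0, 0, 0, 0, 0, 0, 0]
}}

```text
clock: 28.55
position: [390.1, -119.3, 321.2]
ee_rot: [-0.175, 0.985, -0.0, 0.008]
contact_force: [0.5, 0.3, -0.2]
gripper_width: 51.1
```

Emit:
{"api": "apply_moves", "payload": {
  "fingers": [0.3, 0.2, 0.1, 0, 0, 0, 0],
  "dp": [
    [-2, -5, 2],
    [-4, -10, 4],
    [-6, -14, 6],
    [-8, -18, 6],
    [-10, -22, 6],
    [-12, -26, 6],
    [-12, -26, 6]
  ],
  "yaw": [0, 0, 0, 0, 0, 0, 0]
}}

```text
clock: 29.25
position: [267.6, -383.0, 380.2]
ee_rot: [-0.171, 0.985, -0.0, 0.008]
contact_force: [-0.7, 0.4, -0.5]
gripper_width: 85.1
```

```bash
python3 st.py
python3 - <<'E'
from sp import *
from asc import asc2
for n,b in(("top",(225,260,330,385)),("side",(345,250,470,345))):
    d=cam(n);pickle.dump(d,open(f"{n}9.pkl","wb"))
    try: print(n,pose(spanner(d,b),(520,-76)))
    except Exception as e: print(e)
asc2(pickle.load(open("side9.pkl","rb")),(430,-105,5),50,25)
# changes versus the start image (others undisturbed?)
for n in("top","side"):
    a=pickle.load(open(n+"0.pkl","rb"))["color"].astype(int);c=pickle.load(open(n+"9.pkl","rb"))["color"].astype(int)
    D=(cv2.blur(np.abs(a-c).max(2).astype(np.uint8),(3,3))>40).astype(np.uint8)
    k,l,st,_=cv2.connectedComponentsWithStats(D);print(n,[s.tolist() for s in st[1:] if s[4]>15])
E
```

```text
t 29.25 [ 267.6 -383.   380.2] yaw_y -70.31 F [-0.67  0.45 -0.54] T [ 0.103  0.002 -0.017] w 85.05 q6 -0.61
top (array([ 429.80700945, -104.12609876]), array([ 429.13961695, -104.37212623]), np.float64(20.23589695485915), np.float64(23.457302626941036), np.float64(197.7887038195697), 1231)
side (array([ 429.48835297, -102.39771703]), array([ 429.08129956, -102.54904882]), np.float64(20.39381433897138), np.float64(24.108467727783996), np.float64(198.06572614013623), 902)
u0,v0 351 268
268 ....................................................................................................
269 ....................................................................................................
270 ....................................................................................................
271 ....................................................................................................
272 ....................................................................................................
273 ..................................................................................
[... 4511 characters left out ...]
......................
317 ....................................................................................................
top [[382, 216, 32, 102, 707], [379, 226, 6, 14, 60], [389, 261, 13, 44, 306], [251, 268, 53, 99, 1414], [164, 305, 316, 175, 17682], [394, 309, 10, 11, 81], [447, 355, 182, 125, 5568], [563, 369, 77, 111, 2848], [485, 390, 14, 12, 87], [404, 422, 24, 22, 296], [602, 458, 38, 22, 423], [511, 463, 21, 15, 92]]
side [[419, 0, 121, 145, 8057], [596, 0, 18, 116, 1431], [622, 26, 18, 156, 2208], [582, 189, 58, 137, 4993], [306, 202, 86, 20, 787], [307, 223, 22, 14, 193], [416, 235, 87, 143, 4520], [308, 238, 7, 3, 19], [347, 280, 99, 38, 1377], [546, 296, 92, 104, 3463]]
```

```bash
python3 -c "
from bench import *
print(job_done())"
```

```text
the job is handed in; nothing more can be done
None
```

The nut is tightened and the bright spanner is lying flat on the desk. I handed the job in at about 29 s of the 67 s. The exact size of the final turn is the one thing I could not pin down well.

- **Finger-tightening:** I turned the nut about 79° clockwise with the fingers, until the wrist torque rose from about 0.06 to 0.4 N m at the seat, and stopped there.
- **Fitting the spanner:** I took the bright spanner from the rack, tipped it flat on the desk and picked it up again by the handle. Lowering it over the nut failed, because it sat on top of the nut with only a few newtons of force. I pulled it back and slid it on from the side.
- **Final turn:** I turned the handle about 44–45° from where the nut began to resist, without slipping in the grip. The torque I read while turning was nearer 0.2–0.4 N m than the stated 0.5.
- **Last checks:** Both cameras show the spanner flat, with its origin near (430, -103) mm, clear of the stand and rack. The change from the start pictures shows only the taken spanner, its shadow and the arm. The gripper was clear of everything when I handed in.
- **Checks that disagreed:** The top camera puts the final turn at 39–42°, while the side camera gives about 51°. The side camera had also misread the known 79° run-down by about 7°. I took the arm's own 44–45° and did not re-fit the spanner to correct it.

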